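Stow the weights, secure the case and set the tally

TASK

Training is over: put every piece of gear that is out on the bench (dumbbells, wrist roller bar, pull handles - not all of them are out every day) into the storage case, each lying flat inside the outline of its own colour, the wrist roller bar in the white one. Then shut the lid fully and, once it is shut, turn the red turnbutton across it; also set the tally dial on the lid to the number of pieces in the case, one click for each piece, counted clockwise from the red dot. Leave the other things on the bench as they are.

Things in the scene. Friction and masses are not known exactly. Their poses are not given: they have to be found in the camera images.
- case: Grey open storage case fixed to the bench, 200 mm (x) by 380 mm (y), walls 62 mm high and 6 mm thick, inner floor 6 mm above the origin, which is the centre of the underside on the bench. Its x points from the front (robot side, where lid handle and turnbutton are) to the hinge at the back, y to the left, z up. Coloured outlines are drawn on its black floor. Its position and yaw vary.
- spot_dumbbell_blue (a point): Centre of the blue rectangular outline on the case floor; the blue dumbbell lies here with its length along the case's x (either way round). Axes as the case's.
- spot_dumbbell_yellow (a point): Centre of the yellow rectangular outline on the case floor, 75 mm to the left of the blue one; the yellow dumbbell lies here with its length along the case's x (either way round). Axes as the case's.
- spot_roller_bar (a point): Centre of the white rectangular outline on the case floor, 75 mm to the left of the yellow one; the wrist roller bar lies here with its length along the case's x (either way round). Axes as the case's.
- spot_handle_red (a point): Centre of the red rectangular outline on the case floor, near the front at the left end, 79 mm from the inner face of the left end wall; the red pull handle lies here with its length along the case's x (either way round). Axes as the case's.
- spot_handle_green (a point): Centre of the green rectangular outline on the case floor, 89 mm behind the red one; the green pull handle lies here with its length along the case's x (either way round). Axes as the case's.
- dumbbell_blue: Hex dumbbell with blue heads, 150 mm long along its x, about 0.7 kg; heads are hexagonal, 52 mm across flats and 40 mm long; the bare steel grip between them is 70 mm long and 20 mm thick. Origin: its middle, on the axis, 26 mm above what it lies on; it may lie on any of its six sides. May be absent.
- dumbbell_yellow: The same dumbbell with yellow heads. May be absent.
- roller_bar: Aluminium wrist roller bar, 170 mm long along its x, about 0.3 kg; black hexagonal rubber ends, 46 mm across flats and 25 mm long; between them a 120 mm long, 16 mm thick aluminium rod. Origin: its middle, on the axis, 23 mm above what it lies on; it may lie on any of its six sides. May be absent.
- handle_red: Cable pull handle with red hexagonal end plates, 80 mm long along its x, about 0.15 kg; plates 46 mm across flats and 12 mm thick; between them a 56 mm long, 16 mm thick steel grip. Origin: its middle, on the axis, 23 mm above what it lies on; it may lie on any of its six sides. May be absent.
- handle_green: The same pull handle with green end plates. May be absent.
- lid (a joint): Hinge of the clear lid (rad): 0 is shut flat on the case, about 1.6 stands upright; it reaches 1.75. The hinge is stiff: the lid stays wherever it is left and must be moved all the way (about 4 to 8 N at the handle). The lid is 8 mm thick, its top 70 mm above the bench when shut. The hinge line runs along the case's y, 100 mm behind the case's centre and 66 mm above the bench.
- lid_handle (a point): Middle of the orange handle rod on the lid's free edge: 14 mm thick, 110 mm long along the case's y, 38 mm beyond the lid's edge and 238 mm from the hinge line, 60 mm to the right of the case's middle. With the lid shut it lies in front of the case 66 mm above the bench; with the lid upright it is the topmost part. It moves with the lid, towards the robot and down as the lid shuts.
- turnbutton (a joint): Red turnbutton on a post in front of the case (rad): 0 is clear of the lid, its long arm pointing along the case's +y; it turns clockwise seen from above; at 1.57 the arm points along the case's +x, across the lid's edge. Stops at -0.1 and 1.6; stays where it is left (about 0.06 N m). Its arm passes just above the shut lid.
- turnbutton_grip (a point): On the turnbutton's pivot axis, at the height to grip, 98 mm above the bench. The upright fin there is 14 mm thick, 44 mm long along the arm and 27 mm tall, its top 108 mm above the bench; the arm below it is also 14 mm wide and reaches 62 mm from the pivot.
- tally (a joint): Tally dial on the lid (rad): clicks 0 to 11, 0.5236 rad (30 degrees) apart, growing clockwise seen from above, lid shut. At 0 its white pointer is at the red dot, towards the hinge; black dots mark the other clicks. It springs to the nearest click when let go (about 0.04 N m). Stops at 0 and 11. Starts at click 7 to 10; with the lid open it may rest 0.2 rad off the click.
- tally_grip (a point): On the dial's axis, at the height to grip; with the lid shut it is 106 mm above the bench, 5 mm in front of the case's centre. The grip is an upright bar 58 mm long (along the white pointer), 14 mm thick and 31 mm tall, its top 116 mm above the bench, on a round disc of 62 mm diameter whose top is 84 mm above the bench. With the lid shut, the bar's direction is the case's x turned clockwise by the joint value.
- kettlebell: Small cast iron kettlebell, 131 mm tall, 100 mm wide, 3 kg; a bystander. Origin: centre of the underside.
- coaster: Round blue ceramic coaster, 96 mm wide, 8 mm thick; a bystander.
- water_bottle: Blue bottle, 70 mm wide, 190 mm tall; a bystander.
- chalk_jar: White jar, 72 mm wide, 90 mm tall; a bystander.
- tape_roll: White roll of tape lying flat, 90 mm wide, 30 mm high; a bystander.
- wrench: Wrench lying flat, 170 mm long; a bystander.
- mug: White mug, 80 mm wide, 90 mm tall; a bystander.

How it is judged:
By the outcome, as a careful person would: the job done as asked, in the order asked, and still so for the second after the job is handed in, with the robot touching nothing.
Of dumbbell_blue, dumbbell_yellow, roller_bar, handle_red, handle_green only 3 to 5 are there at a start; the rules pass over those that are not, and their reading is None.
At some moment in a run one of dumbbell_blue, dumbbell_yellow, roller_bar, handle_red, handle_green may be knocked a few centimetres aside while the robot is not near it.
Once in a run the grip may slacken for a moment while it holds something.
It also fails if it takes over 210 s, if anything falls off the work surface, if the arm or the gripper's body presses on something with over 40 N, if the wrist force passes 120 N, or if a joint passes its speed limit or range.

ROBOT

A 6-joint arm with a two-finger parallel gripper is mounted at the origin on the work surface. World frame = base frame: x ahead of the robot, y to its left, z up, the work surface at z = 0. Lengths are in mm, angles in rad, forces in N, time in s.
With the tool pointing down it reaches from about 275 to 1000 mm from the base axis. Payload 8.4 kg.
Tool frame: the origin (TCP) lies between the finger pads; the fingertips stand r.tips_ahead ahead of it and the grasp point (between the pads) lies 6 mm ahead of it (r.tips_ahead is the distance from the TCP to the fingertips, in mm); z points along the fingers, y is the line along which they close (so a half turn about z gives the same grasp; the last joint's range is limited). The gripper opens to 85 mm and grips with 20 to 120 N. Pads are 22 mm wide; open, the fingers measure 114 mm over their backs; the gripper's body (76 mm by 85 mm) begins 54 mm behind the grasp point. The pads swing forward as they close: fully open they stand 13 mm farther back than shut.
Start: joints at [1.253, 0.353, 1.633, -0, 1.155, -0.002], TCP at [194.109, 594.096, 256.281] pointing down, gripper open.
Joint ranges: [-2.63, 2.63], [-0.92, 2.1], [0.06, 2.66], [-1.3, 4.44], [0, 2.69], [-3.02, 3.02]. Speed limits (rad/s): [2.22, 2.22, 2.79, 3.14, 3.14, 3.14].

INTERFACE

Orientations are given as [roll, pitch, yaw] about the fixed x, y, z axes, in that order (R = Rz(yaw) Ry(pitch) Rx(roll)).
In Python, from rig import r gives the robot as it stands.
- The arm moves only by the tool carry_out, never from a script. Its arguments are lists of equal length, an entry for each row: "delta_pos": the shift along the tool's x, y, z in m, a list of three; "rot": the turn, a rotation vector about the tool's x, y, z in degrees, a list of three. A call has 1 to 8 rows; each row is the pose to reach, as a shift and turn from the pose commanded when the call began, along the tool's axes at that moment; what a row does not reach only later rows make up. A row lasts 1/8 s, in which the tool goes at most 62.5 mm and 10.7 degrees, less where a joint would pass 70% of its speed; a pose out of reach is approached as far as the arm can. A call with a gripper value outside its range is refused whole. "claw" is the finger opening in m, from 0 to 0.0854, set as the call begins (left out, the last holds). The fingers move at their own pace and stop on an object; "grip_force" is the grip in N (left out, the last holds). Time passes only in rows, so rows that repeat a pose let the fingers close. It gives the time, the measured TCP pose, the force, the opening and the grip force at its end, in the units of the state.
- r.sense(): the state, without advancing time (a new reading comes with each control period).
- r.grab_frame(name): name is "scene" or "top"; returns the picture (400x640x3 uint8, blue, green, red); there is no depth.
- r.camera_info(name): a dict with "fx", "fy", "cx", "cy" (pixels), "pose" (4x4, takes a point from camera to world coordinates). Camera axes: x right, y down, z forward; pixel columns grow to the right and rows downward; lengths in mm; the calibration is good to about 2 mm. A picture is of the moment at which its call begins. camera_info takes no time and is no camera call.
- r.sign_off(): hands the job in; it is judged then, once.
Trained networks look in the newest picture that a camera, given by its name, has taken for a name from the list of things; names that differ only in an ending like _2 or _b are one class to them, and where a whole thing is asked for, a point or a joint stands for the part that bears it (a point fixed in the world has none). Each returns a list of dicts, best first, with "p" (0 to 1); they miss things now and then, are a little off and sometimes report something else, mostly with a low value. They report only what shows in the picture. A call takes as long as a camera call.
- r.recognise(thing, camera): "box" ([left, top, right, bottom] in pixels, round what is visible of it).
- r.cut_out(thing, camera): "mask" (400x640 bool, what is visible of it) and "box" ([left, top, right, bottom] in pixels, round what is visible of it).
The state is a dict: "clock": time; "qpos": joint angles; "qvel": joint speeds; "joint_efforts": joint torques, N m; "eef_pos": TCP position; "tcp_rot": TCP orientation; "contact_force": force on the tool from outside, world axes, zero at the start; "wrist_torque": the same for the moment, N m; "opening": opening from 0.0 (shut) to 1.0 (fully open); "grasp_force": force on a finger pad.
Only numpy, scipy, OpenCV 4.12 (cv2) and the standard library are available. Lean on these libraries where they do the work, as an engineer would, in place of code of your own. Each camera call takes 0.05 s, during which the arm holds its last target. There are 200 camera calls.

## Working session

There is one attempt and no reset: what is moved stays moved. The work goes in short steps, Python scripts to look and compute and a tool call to move; the robot and the scene stay as the last step left them, time stands still between calls to the robot, and variables do not carry over. Pictures are saved under pics/ and viewed, at most 14 in all, crops included, and the job is handed in when it is done.

Besides the shell and the picture viewer there is one more tool, called after "Call:" in YAML: its name, and indented under it one key for each argument. carry_out: Moves the arm, as the interface text tells. Its arguments: {"type":"object","properties":{"delta_pos":{"type":"array","items":{"type":"array","items":{"type":"number"}}},"rot":{"type":"array","items":{"type":"array","items":{"type":"number"}}},"claw":{"type":"number"},"grip_force":{"type":"number"}},"required":["delta_pos","rot"]}

```bash
ls; mkdir -p pics; python3 - <<'E'
from rig import r
import cv2
print(r.sense(), r.tips_ahead)
for n in("scene","top"):
    cv2.imwrite(f"pics/{n}0.png",r.grab_frame(n)); c=r.camera_info(n); print(n,c)
    for t in ["case","dumbbell_blue","dumbbell_yellow","roller_bar","handle_red","handle_green","lid_handle","turnbutton","tally","kettlebell"]:
        print(t,[(round(d["p"],2),[int(v) for v in d["box"]]) for d in r.recognise(t,n)][:3])
E
```

```text
pics
{'clock': 0.0, 'qpos': array([ 1.25261042e+00,  3.53658932e-01,  1.63417719e+00,  2.69117165e-05,
        1.15520775e+00, -2.37282334e-03]), 'qvel': array([-0.00094379,  0.00053257,  0.00099044,  0.00153011,  0.0006088 ,
        0.00028311]), 'joint_efforts': array([ 5.13251189e-05, -6.05247402e+01, -3.42052460e+01,  7.85824227e-05,
        9.58730292e-03,  4.33060836e-05]), 'eef_pos': array([193.94812542, 593.65243015, 255.53650561]), 'tcp_rot': array([-3.14014149e+00, -2.80485845e-05,  2.82576867e+00]), 'contact_force': array([ 0.45479814, -0.48481267, -0.19227697]), 'wrist_torque': array([ 0.00522714, -0.00840399, -0.0081727 ]), 'grasp_force': 0.0, 'opening': 1.0019376799418689} 25.0
scene {'fx': 371.49043618907194, 'fy': 371.49043618907194, 'cx': 325.8056941199214, 'cy': 199.99234305939646, 'pose': array([[ 7.83682355e-01,  4.73863693e-01, -4.01615696e-01,
         9.41440424e+02],
       [ 6.21154721e-01, -6.00922525e-01,  5.03049631e-01,
        -5.56544955e+02],
       [-2.96296240e-03, -6.43696605e-01, -7.65275050e-01,
         9.64058417e+02],
       [ 0.00000000e+00,  
[... 808 characters left out ...]
e-03,  1.19196038e-02,
         2.99700226e+00],
       [-1.08335607e-02, -1.58914016e-01, -9.87232986e-01,
         1.71548868e+03],
       [ 0.00000000e+00,  0.00000000e+00,  0.00000000e+00,
         1.00000000e+00]])}
case [(0.89, [210, 102, 354, 233])]
dumbbell_blue [(0.72, [164, 156, 192, 184]), (0.61, [373, 180, 390, 225])]
dumbbell_yellow [(0.71, [439, 184, 459, 234])]
roller_bar [(0.67, [401, 180, 427, 232])]
handle_red [(0.52, [396, 151, 424, 164])]
handle_green [(0.52, [369, 142, 392, 165]), (0.36, [213, 100, 356, 233])]
lid_handle [(0.93, [212, 104, 332, 177]), (0.26, [375, 180, 390, 224])]
turnbutton [(0.7, [212, 100, 355, 238])]
tally []
kettlebell [(0.71, [446, 156, 482, 182])]
```

View pics/scene0.png

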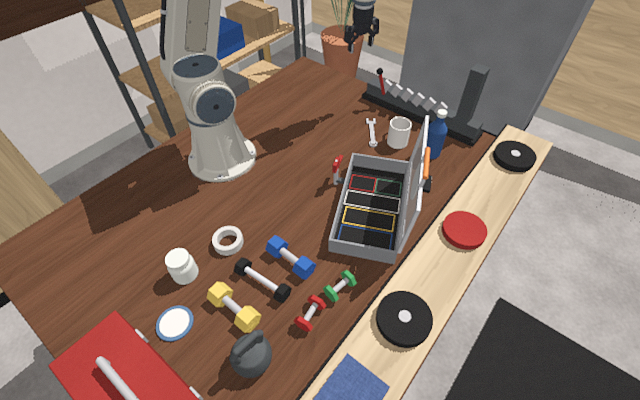

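View pics/top0.png

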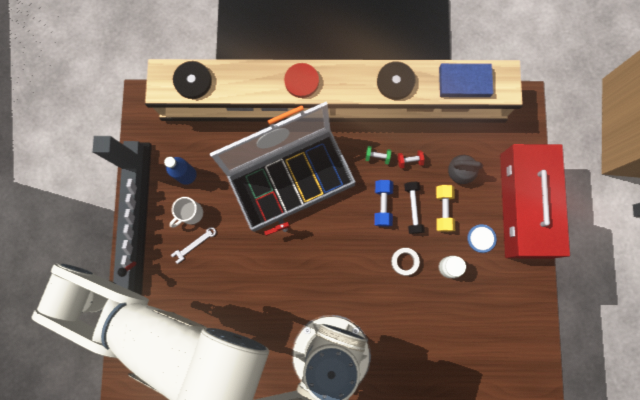

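```bash
cat > h.py <<'E'
import numpy as np, cv2
from rig import r
from scipy.optimize import minimize
def proj(cam,P):
    c=r.camera_info(cam); T=np.linalg.inv(c["pose"]); p=np.atleast_2d(P)@T[:3,:3].T+T[:3,3]
    return np.c_[c["fx"]*p[:,0]/p[:,2]+c["cx"], c["fy"]*p[:,1]/p[:,2]+c["cy"]]
def ray(cam,uv,z):
    c=r.camera_info(cam); R=c["pose"][:3,:3]; o=c["pose"][:3,3]
    d=R@np.array([(uv[0]-c["cx"])/c["fx"],(uv[1]-c["cy"])/c["fy"],1]); return o+d*(z-o[2])/d[2]
def pose(x,y,th,P,z=0):
    c,s=np.cos(th),np.sin(th); return np.c_[c*P[:,0]-s*P[:,1]+x, s*P[:,0]+c*P[:,1]+y, P[:,2]+z]
def hexp(x0,x1,af):
    a=np.deg2rad(30+60*np.arange(6)); R=af/np.sqrt(3)   # flats top and bottom after 30deg shift
    a=np.deg2rad(60*np.arange(6))
    return np.array([[x,R*np.cos(t),R*np.sin(t)] for x in(x0,x1) for t in a])
M={ # half length, head length, AF, colour ranges (HSV)
"dumbbell_blue":(75,40,52,[((100,120,50),(125,255,255))]),
"dumbbell_yellow":(75,40,52,[((20,90,90),(35,255,255))]),
"roller_bar":(85,25,46,[((0,0,0),(180,255,45))]),
"handle_red":(40,12,46,[((0,150,70),(8,255,255)),((174,150,70),(180,255,255))]),
"handle_green":(40,12,46,[((45,100,50),(85,255,255))])}
S=4
def model(n,cam,p,z0=0):
    L,h,af,_=M[n]; m=np.zeros((400*S,640*S),np.uint8)
    for a,b in((-L,-L+h),(L-h,L)):
        q=proj(cam,pose(p[0],p[1],p[2],hexp(a,b,af),z0+af/2))
        cv2.fillConvexPoly(m,cv2.convexHull(np.round(((q+.5)*S-.5)*16).astype(np.int32)),255,shift=4)
    return cv2.resize(m,(640,400),interpolation=cv2.INTER_AREA)/255.
def cmask(n,im):
    hsv=cv2.cvtColor(im,cv2.COLOR_BGR2HSV); return sum(cv2.inRange(hsv,a,b) for a,b in M[n][3])>0
def find(n,guess,ims,z0=0,cams=("top","scene")):
    "fit x,y,yaw of the heads' silhouettes to the colour masks near the guess"
    data=[]
    for c in cams:
        L=M[n][0]; q=proj(c,pose(guess[0],guess[1],0,(L+45)*np.array([[1,0,0],[0,1,0],[-1,0,0],[0,-1,0]])))
        b=np.r_[q.min(0),q.max(0)].astype(int); b=np.clip(b,0,[639,399,639,399]); w=np.zeros((400,640)); w[b[1]:b[3],b[0]:b[2]]=1
        data.append((c,cmask(n,ims[c])*w,b))
    def cost(p):
        t=0
        for c,k,b in data:
            m=model(n,c,p,z0)[b[1]:b[3],b[0]:b[2]]; kk=k[b[1]:b[3],b[0]:b[2]]
            t+=1-np.minimum(m,kk).sum()/max(np.maximum(m,kk).sum(),1)
        return t/len(data)
    best=min((minimize(cost,[guess[0],guess[1],t],method="Nelder-Mead",options=dict(initial_simplex=[[guess[0],guess[1],t],[guess[0]+15,guess[1],t],[guess[0],guess[1]+15,t],[guess[0],guess[1],t+.25]],maxiter=150,xatol=.1,fatol=1e-4))
        for t in (guess[2] if len(guess)>2 else 0)+np.array([0,.5,1,1.5,2,2.6] if len(guess)<3 else [0])),key=lambda o:o.fun)
    return best.x,1-best.fun,[int(d[1].sum()) for d in data]
def ims(): return {c:r.grab_frame(c) for c in("top","scene")}
E
cat > a.py <<'E'
from h import *
I=ims()
G={"dumbbell_blue":(383,203),"dumbbell_yellow":(446,208),"roller_bar":(415,207),"handle_red":(411,158),"handle_green":(379,154)}
for n,uv in G.items():
    g=ray("top",uv,25); x,q,a=find(n,g[:2],I); print(n,np.round(g[:2]),np.round(x[:2],1),round(x[2],3),"iou %.2f"%q,a, *[np.round(find(n,x,I,cams=(c,))[0],2) for c in("top","scene")])
cv2.imwrite("pics/ct.png",cv2.resize(I["top"][95:240,200:365],None,fx=4.8,fy=4.1 if 0 else 4.1,interpolation=cv2.INTER_CUBIC))
cv2.imwrite("pics/cs.png",cv2.resize(I["scene"][105:270,320:440],None,fx=3.6,fy=3.6,interpolation=cv2.INTER_CUBIC))
E
python3 a.py
```

```text
dumbbell_blue [ 503. -175.] [ 502. -175.] -0.037 iou 0.86 [431, 635] [ 5.0300e+02 -1.7567e+02 -3.0000e-02] [ 5.0020e+02 -1.7467e+02 -3.0000e-02]Traceback (most recent call last):
  File "a.py", line 5, in <module>
    g=ray("top",uv,25); x,q,a=find(n,g[:2],I); print(n,np.round(g[:2]),np.round(x[:2],1),round(x[2],3),"iou %.2f"%q,a, *[np.round(find(n,x,I,cams=(c,))[0],2) for c in("top","scene")])
                              ~~~~^^^^^^^^^^^
  File "h.py", line 44, in find
    best=min((minimize(cost,[guess[0],guess[1],t],method="Nelder-Mead",options=dict(initial_simplex=[[guess[0],guess[1],t],[guess[0]+15,guess[1],t],[guess[0],guess[1]+15,t],[guess[0],guess[1],t+.25]],maxiter=150,xatol=.1,fatol=1e-4))
        for t in (guess[2] if len(guess)>2 else 0)+np.array([0,.5,1,1.5,2,2.6] if len(guess)<3 else [0])),key=lambda o:o.fun)
  File "h.py", line 44, in <genexpr>
    best=min((minimize(cost,[guess[0],guess[1],t],method="Nelder-Mead",options=dict(initial_simplex=[[guess[0],guess[1],t],[guess[0]+15,guess[1],t],[guess[0],guess[1]+15,t],[guess[0],guess[1],t+.25]],maxiter=150,xatol=.1,fatol=1e-4))
              ~~~~~~~~^^^^^^^^^^^^^^^^^^^^^^^^^^^^^^^^^^^^^^^^^^^^^^^^^^^^^^^^^^^^^^^^^^^^^^^^^^^^^^^^^^^^^^^^^^^^^^^^^^^^^^^^^^^^^^^^^^^^^^^^^^^^^^^^^^^^^^^^^^^^^^^^^^^^^^^^^^^^^^^^^^^^^^^^^^^^^^^^^^^^^^^^^^^^^^^^^^^^^^^^^^^^^^^^^^^
    res = _minimize_neldermead(fun, x0, args, callback, bounds=bounds,
                               **options)
    fxr = func(xr)
    fx = function(np.copy(x), *(wrapper_args + args))
  File "h.py", line 41, in cost
    m=model(n,c,p,z0)[b[1]:b[3],b[0]:b[2]]; kk=k[b[1]:b[3],b[0]:b[2]]
      ~~~~~^^^^^^^^^^
  File "h.py", line 26, in model
    q=proj(cam,pose(p[0],p[1],p[2],hexp(a,b,af),z0+af/2))
  File "h.py", line 5, in proj
    c=r.camera_info(cam); T=np.linalg.inv(c["pose"]); p=np.atleast_2d(P)@T[:3,:3].T+T[:3,3]
ValueError: time passes only in moves, steps and waits
```

```bash
sed -i 's/r.camera_info(cam)/CI[cam]/; s/^S=4$/S=4/' h.py; sed -i '3a CI={c:r.camera_info(c) for c in("top","scene")}' h.py; time python3 a.py
```

```text
dumbbell_blue [ 503. -175.] [ 502. -175.] 3.105 iou 0.86 [432, 637] [ 503.   -175.65    3.11] [ 500.01 -174.19    3.11]
dumbbell_yellow [ 487. -386.] [ 485.5 -382.6] -0.006 iou 0.89 [464, 929] [ 486.76 -382.75   -0.  ] [ 4.8388e+02 -3.8196e+02 -2.0000e-02]
roller_bar [ 490. -282.] [ 487.2 -279. ] 0.083 iou 0.51 [156, 247] [ 4.8698e+02 -2.8234e+02  9.0000e-02] [ 4.8706e+02 -2.7776e+02  9.0000e-02]
handle_red [ 659. -272.] [ 655.5 -269.2] 1.727 iou 0.77 [198, 341] [ 656.34 -271.36    1.75] [ 655.27 -268.08    1.72]
handle_green [ 673. -163.] [ 671.  -158.9] 1.412 iou 0.78 [125, 255] [ 671.   -158.85    1.41] [ 668.71 -156.37    1.38]
real	0m56.986s
user	1m0.992s
sys	0m57.716s
```

View pics/ct.png

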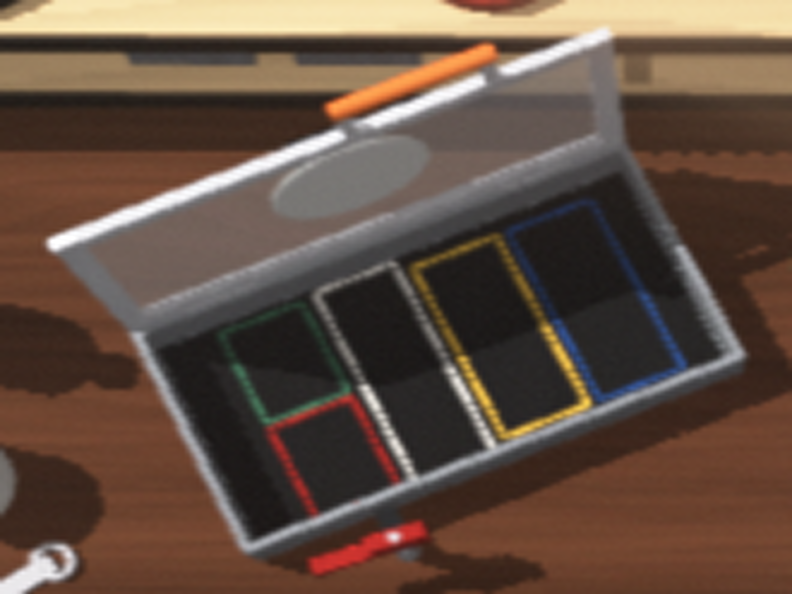

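View pics/cs.png

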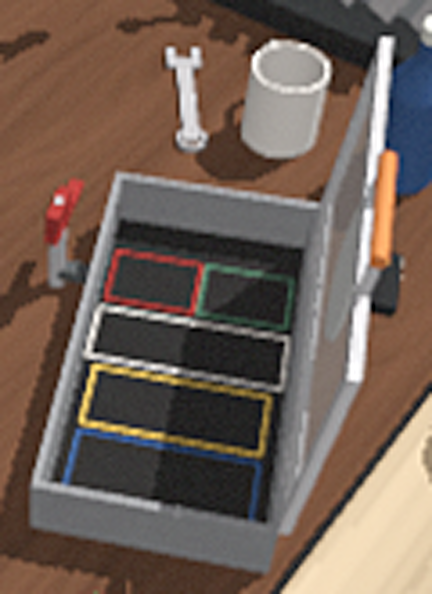

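```bash
cat > c.py <<'E'
from h import *
from scipy.optimize import least_squares
T=lambda X,Y:("top",(X+.5)/4.8-.5+200,(Y+.5)/4.1-.5+95)
S_=lambda X,Y:("scene",(X+.5)/3.6-.5+320,(Y+.5)/3.6-.5+105)
def pts(p):
    bx,by,rx,a,tx,ty,hx=p[3:10]
    L=lambda d,y:(100-d*np.cos(a),y,66+d*np.sin(a))
    return {"FL":(-100,190,62),"FR":(-100,-190,62),"BR":(100,-190,62),"B":(bx,by,6),"Y":(bx,by+75,6),"W":(bx,by+150,6),"R":(rx,105,6),"G":(rx+89,105,6),
     "L1":L(200,190),"L2":L(200,-190),"H1":L(238,-5),"H2":L(238,-115),"TB":(tx,ty,108)}
O=[("FL",T(250,552)),("FR",T(744,358)),("FL",S_(118,173)),("FR",S_(32,487)),("BR",S_(274,530)),("B",T(598,299)),("Y",T(502,337)),("W",T(404,367)),("G",T(286,359)),("R",T(334,457)),
("Y",S_(177,410)),("W",S_(188,347)),("R",S_(154,282)),("G",S_(246,295)),("L1",T(50,243)),("L2",T(608,32)),("L1",S_(388,40)),("L2",S_(362,380)),("H1",T(330,108)),("H2",T(492,50)),("H1",S_(388,155)),("H2",S_(380,262)),("TB",T(393,538)),("TB",S_(60,200))]
def res(p):
    q=pts(p); e=[]
    for k,(c,u,v) in O:
        e+=list(proj(c,pose(p[0],p[1],p[2],np.array([q[k]])))[0]-(u,v))
    return np.array(e)
o=least_squares(res,[600,150,.4,0,-100,-40,1.6,-150,0,0],loss="soft_l1")
print(np.round(o.x,3)); e=res(o.x).reshape(-1,2)
for (k,c),d in zip(O,e): print(k,c[0],np.round(d,1),end="; ")
q=pts(o.x)
print()
for k,v in q.items(): print(k,np.round(pose(*o.x[:3],np.array([v]))[0],1))
E
python3 c.py
```

```text
[ 5.76675e+02  1.35767e+02  4.40000e-01  1.05000e+00 -1.20529e+02
 -4.35240e+01  1.68500e+00 -1.37741e+02  9.14270e+01  0.00000e+00]
FL top [-1.5  0.3]; FR top [ 0.4 -0.1]; FL scene [-0.4  0.2]; FR scene [-0.6 -0. ]; BR scene [1.  1.4]; B top [-0.7 -0.1]; Y top [-0.5 -0.4]; W top [0.1 1.3]; G top [-0.6  0.8]; R top [-0.2  0. ]; Y scene [-0.4  0.7]; W scene [0.1 0.8]; R scene [0.1 0.5]; G scene [-0.   1.1]; L1 top [-0.4 -0.1]; L2 top [ 0.2 -0.6]; L1 scene [ 0.  -0.9]; L2 scene [-1.8 -0.1]; H1 top [-0.5  0.6]; H2 top [ 0.3 -0.6]; H1 scene [0.4 0.2]; H2 scene [0.1 0. ]; TB top [-0.5 -0.1]; TB scene [-0.4  0.5]; 
FL [405.3 265.1  62. ]
FR [567.1 -78.7  62. ]
BR [748.    6.4  62. ]
B [628.9  27.1   6. ]
Y [597.  95.   6.]
W [565.1 162.9   6. ]
R [492.6 212.3   6. ]
G [573.1 250.1   6. ]
L1 [607.  360.  264.7]
L2 [768.7  16.1 264.7]
H1 [693.9 185.4 302.4]
H2 [740.7  85.8 302.4]
TB [413.1 159.9 108. ]
```

```bash
cat > p.py <<'E'
import numpy as np
from rig import r
def plan(calls,start=None,v=60,w=10.5):
    "calls: lists of (x,y,z,yaw[,rows]) tool-down; prints rows in the tool frame of each call"
    s=r.sense()
    if start is None:
        p=np.array(s["eef_pos"]); y=s["tcp_rot"][2]
    else: p=np.array(start[:3],float); y=start[3]
    for c in calls:
        D=[];A=[];n=0; x=np.array([np.cos(y),np.sin(y),0]); yy=np.array([np.sin(y),-np.cos(y),0]); z=np.array([0,0,-1]); q=p;cy=y
        for t in c:
            t=list(t); g=np.array(t[:3],float); d=g-p; a=-np.rad2deg((t[3]-y+np.pi)%(2*np.pi)-np.pi)
            da=abs((t[3]-cy+np.pi)%(2*np.pi)-np.pi)
            k=t[4] if len(t)>4 else max(1,int(np.ceil(max(np.linalg.norm(g-q)/v,np.rad2deg(da)/w))))
            D+= [[round(float(d@e)/1000,3) for e in(x,yy,z)]]*k; A+=[[0,0,round(float(a),1)]]*k; q=g;cy=t[3]
        print(len(D)); 
        seen=None
        for d,a in zip(D,A): print("  ",d,a)
        p=q;y=cy
def case(x,y): c,s=np.cos(.44),np.sin(.44); return 576.7+c*x-s*y, 135.8+s*x+c*y
E
python3 - <<'E'
from p import *
y=3.107
plan([[(390,100,220,2.95,8)],[(502,-175,220,y,5),(502,-175,100,y,3)],[(502,-175,50,y,2),(502,-175,31.5,y,2)],[(502,-175,31.5,y,8)],[(502,-175,150,y,4)]],start=(194.1,594.1,256.3,2.8258))
E
```

```text
8
   [-0.34, -0.409, 0.036] [0, 0, -7.1]
   [-0.34, -0.409, 0.036] [0, 0, -7.1]
   [-0.34, -0.409, 0.036] [0, 0, -7.1]
   [-0.34, -0.409, 0.036] [0, 0, -7.1]
   [-0.34, -0.409, 0.036] [0, 0, -7.1]
   [-0.34, -0.409, 0.036] [0, 0, -7.1]
   [-0.34, -0.409, 0.036] [0, 0, -7.1]
   [-0.34, -0.409, 0.036] [0, 0, -7.1]
8
   [-0.162, -0.249, 0.0] [0, 0, -9.0]
   [-0.162, -0.249, 0.0] [0, 0, -9.0]
   [-0.162, -0.249, 0.0] [0, 0, -9.0]
   [-0.162, -0.249, 0.0] [0, 0, -9.0]
   [-0.162, -0.249, 0.0] [0, 0, -9.0]
   [-0.162, -0.249, 0.12] [0, 0, -9.0]
   [-0.162, -0.249, 0.12] [0, 0, -9.0]
   [-0.162, -0.249, 0.12] [0, 0, -9.0]
4
   [0.0, 0.0, 0.05] [0, 0, -0.0]
   [0.0, 0.0, 0.05] [0, 0, -0.0]
   [0.0, 0.0, 0.069] [0, 0, -0.0]
   [0.0, 0.0, 0.069] [0, 0, -0.0]
8
   [0.0, 0.0, 0.0] [0, 0, -0.0]
   [0.0, 0.0, 0.0] [0, 0, -0.0]
   [0.0, 0.0, 0.0] [0, 0, -0.0]
   [0.0, 0.0, 0.0] [0, 0, -0.0]
   [0.0, 0.0, 0.0] [0, 0, -0.0]
   [0.0, 0.0, 0.0] [0, 0, -0.0]
   [0.0, 0.0, 0.0] [0, 0, -0.0]
   [0.0, 0.0, 0.0] [0, 0, -0.0]
4
   [0.0, 0.0, -0.118] [0, 0, -0.0]
   [0.0, 0.0, -0.118] [0, 0, -0.0]
   [0.0, 0.0, -0.118] [0, 0, -0.0]
   [0.0, 0.0, -0.118] [0, 0, -0.0]
```

Call:
carry_out:
  delta_pos:
    - [-0.34,-0.409,0.036]
    - [-0.34,-0.409,0.036]
    - [-0.34,-0.409,0.036]
    - [-0.34,-0.409,0.036]
    - [-0.34,-0.409,0.036]
    - [-0.34,-0.409,0.036]
    - [-0.34,-0.409,0.036]
    - [-0.34,-0.409,0.036]
  rot:
    - [0,0,-7.1]
    - [0,0,-7.1]
    - [0,0,-7.1]
    - [0,0,-7.1]
    - [0,0,-7.1]
    - [0,0,-7.1]
    - [0,0,-7.1]
    - [0,0,-7.1]
  claw: 0.06
  grip_force: 80

```text
clock: 2.3
eef_pos: [378.8, 128.6, 222.9]
tcp_rot: [3.141, 0.001, 2.95]
contact_force: [0.6, 0.6, 0.2]
opening: 0.703
grasp_force: 0.0
```

```bash
python3 - <<'E'
from p import *
y=3.107
plan([[(502,-175,220,y,6),(502,-175,110,y,2)]],start=(378.2,130,222,2.95))
E
```

```text
8
   [-0.18, -0.276, 0.002] [0, 0, -9.0]
   [-0.18, -0.276, 0.002] [0, 0, -9.0]
   [-0.18, -0.276, 0.002] [0, 0, -9.0]
   [-0.18, -0.276, 0.002] [0, 0, -9.0]
   [-0.18, -0.276, 0.002] [0, 0, -9.0]
   [-0.18, -0.276, 0.002] [0, 0, -9.0]
   [-0.18, -0.276, 0.112] [0, 0, -9.0]
   [-0.18, -0.276, 0.112] [0, 0, -9.0]
```

Call:
carry_out:
  delta_pos:
    - [-0.18,-0.276,0.002]
    - [-0.18,-0.276,0.002]
    - [-0.18,-0.276,0.002]
    - [-0.18,-0.276,0.002]
    - [-0.18,-0.276,0.002]
    - [-0.18,-0.276,0.002]
    - [-0.18,-0.276,0.112]
    - [-0.18,-0.276,0.112]
  rot:
    - [0,0,-9]
    - [0,0,-9]
    - [0,0,-9]
    - [0,0,-9]
    - [0,0,-9]
    - [0,0,-9]
    - [0,0,-9]
    - [0,0,-9]

```text
clock: 3.3
eef_pos: [501.7, -174.5, 109.0]
tcp_rot: [3.141, -0.0, 3.106]
contact_force: [0.1, -0.4, -0.8]
opening: 0.702
grasp_force: 0.0
```

Call:
carry_out:
  delta_pos:
    - [0,0,0]
    - [0,0,0]
  rot:
    - [0,0,0]
    - [0,0,0]

```text
clock: 3.55
eef_pos: [503.0, -174.7, 112.0]
tcp_rot: [-3.141, 0.001, 3.107]
contact_force: [0.9, -0.7, 0.3]
opening: 0.704
grasp_force: 0.0
```

Call:
carry_out:
  delta_pos:
    - [0,0,0.05]
    - [0,0,0.065]
    - [0,0,0.078]
    - [0,0,0.078]
  rot:
    - [0,0,0]
    - [0,0,0]
    - [0,0,0]
    - [0,0,0]

```text
clock: 4.05
eef_pos: [502.4, -174.9, 32.9]
tcp_rot: [-3.142, 0.0, 3.107]
contact_force: [1.0, -0.4, -0.9]
opening: 0.701
grasp_force: 0.0
```

Call:
carry_out:
  delta_pos:
    - [0,0,0]
    - [0,0,0]
    - [0,0,0]
    - [0,0,0]
    - [0,0,0]
    - [0,0,0]
  rot:
    - [0,0,0]
    - [0,0,0]
    - [0,0,0]
    - [0,0,0]
    - [0,0,0]
    - [0,0,0]
  claw: 0.01

```text
clock: 4.8
eef_pos: [502.7, -174.9, 33.6]
tcp_rot: [-3.141, 0.001, 3.107]
contact_force: [-0.2, 1.3, 8.9]
opening: 0.209
grasp_force: 77.8
```

Call:
carry_out:
  delta_pos:
    - [0,0,-0.03]
    - [0,0,-0.08]
    - [0,0,-0.118]
    - [0,0,-0.118]
    - [0,0,-0.118]
  rot:
    - [0,0,0]
    - [0,0,0]
    - [0,0,0]
    - [0,0,0]
    - [0,0,0]

```text
clock: 5.42
eef_pos: [501.1, -174.5, 149.3]
tcp_rot: [3.141, -0.002, 3.107]
contact_force: [0.1, -0.3, -6.0]
opening: 0.207
grasp_force: 79.8
```

```bash
python3 - <<'E'
from p import *
x,y=case(1,-120.5); a=.44+np.pi
print(x,y)
plan([[(x,y,150,a,6)],[(x,y,70,a,2),(x,y,40,a,3)],[(x,y,39,a)]],start=(502,-175,150,3.107))
E
```

```text
628.930457203673 27.20336404706042
6
   [-0.12, 0.206, 0.0] [0, 0, -27.2]
   [-0.12, 0.206, 0.0] [0, 0, -27.2]
   [-0.12, 0.206, 0.0] [0, 0, -27.2]
   [-0.12, 0.206, 0.0] [0, 0, -27.2]
   [-0.12, 0.206, 0.0] [0, 0, -27.2]
   [-0.12, 0.206, 0.0] [0, 0, -27.2]
5
   [0.0, 0.0, 0.08] [0, 0, -0.0]
   [0.0, 0.0, 0.08] [0, 0, -0.0]
   [0.0, 0.0, 0.11] [0, 0, -0.0]
   [0.0, 0.0, 0.11] [0, 0, -0.0]
   [0.0, 0.0, 0.11] [0, 0, -0.0]
1
   [0.0, 0.0, 0.001] [0, 0, -0.0]
```

Call:
carry_out:
  delta_pos:
    - [-0.12,0.206,0]
    - [-0.12,0.206,0]
    - [-0.12,0.206,0]
    - [-0.12,0.206,0]
    - [-0.12,0.206,0]
    - [-0.12,0.206,0]
    - [-0.12,0.206,0]
  rot:
    - [0,0,-9]
    - [0,0,-18]
    - [0,0,-27.2]
    - [0,0,-27.2]
    - [0,0,-27.2]
    - [0,0,-27.2]
    - [0,0,-27.2]

```text
clock: 6.3
eef_pos: [628.0, 25.8, 149.3]
tcp_rot: [3.141, -0.002, -2.703]
contact_force: [0.4, 0.2, -5.4]
opening: 0.208
grasp_force: 80.0
```

Call:
carry_out:
  delta_pos:
    - [0,0,0.04]
    - [0,0,0.08]
    - [0,0,0.1]
    - [0,0,0.111]
    - [0,0,0.111]
  rot:
    - [0,0,0]
    - [0,0,0]
    - [0,0,0]
    - [0,0,0]
    - [0,0,0]

```text
clock: 6.92
eef_pos: [629.9, 26.5, 40.4]
tcp_rot: [-3.141, 0.001, -2.702]
contact_force: [0.3, 0.0, -4.9]
opening: 0.208
grasp_force: 80.3
```

Call:
carry_out:
  delta_pos:
    - [0,0,0.001]
    - [0,0,0.001]
    - [0,0,0.001]
    - [0,0,0.001]
  rot:
    - [0,0,0]
    - [0,0,0]
    - [0,0,0]
    - [0,0,0]
  claw: 0.042

```text
clock: 7.42
eef_pos: [629.5, 26.9, 38.8]
tcp_rot: [-3.141, 0.0, -2.702]
contact_force: [0.2, -0.7, 0.5]
opening: 0.489
grasp_force: 0.0
```

Call:
carry_out:
  delta_pos:
    - [0,0,-0.03]
    - [0,0,-0.08]
    - [0,0,-0.13]
    - [0,-0.1,-0.152]
    - [0,-0.15,-0.152]
    - [0,-0.2,-0.152]
    - [0,-0.2,-0.152]
  rot:
    - [0,0,0]
    - [0,0,0]
    - [0,0,0]
    - [0,0,0]
    - [0,0,0]
    - [0,0,0]
    - [0,0,0]

```text
clock: 8.3
eef_pos: [715.5, -157.8, 190.6]
tcp_rot: [-3.14, 0.001, -2.705]
contact_force: [0.2, -0.4, -0.3]
opening: 0.491
grasp_force: 0.0
```

```bash
cat > look.py <<'E'
import sys,math
from h import *
C=(576.7,135.8,.44)
SP={"dumbbell_blue":(1,-120.5),"dumbbell_yellow":(1,-45.5),"roller_bar":(1,29.5),"handle_red":(-43.5,105),"handle_green":(45.5,105)}
def spot(n):
    x,y=SP[n]; c,s=math.cos(.44),math.sin(.44); return np.array([C[0]+c*x-s*y,C[1]+s*x+c*y,.44])
def rep(n,g,I,z0=0):
    x,q,a=find(n,g,I,z0); e=""
    if z0: c,s=math.cos(.44),math.sin(.44); d=x[:2]-spot(n)[:2]; e="off case x,y %.1f %.1f yaw %.3f"%(c*d[0]+s*d[1],-s*d[0]+c*d[1],x[2]-.44)
    print(n,np.round(x,3),"iou %.2f"%q,a,e, *[np.round(find(n,x,I,z0,(c,))[0],2) for c in("top","scene")])
    return x
def pic(I,c,b,f,name):
    cv2.imwrite("pics/"+name,cv2.resize(I[c][b[1]:b[3],b[0]:b[2]],None,fx=f,fy=f,interpolation=cv2.INTER_CUBIC))
E
python3 - <<'E'
from look import *
I=ims()
rep("dumbbell_blue",spot("dumbbell_blue"),I,6)
rep("dumbbell_yellow",(485.5,-382.6,-.006),I)
rep("roller_bar",(487.2,-279,.083),I)
rep("handle_red",(655.5,-269.2,1.727),I)
rep("handle_green",(671,-158.9,1.412),I)
pic(I,"scene",(200,110,460,370),2.3,"s1.png")
print(r.sense()["eef_pos"],r.sense()["tcp_rot"])
E
```

```text
dumbbell_blue [6.30974e+02 2.50490e+01 4.42000e-01] iou 0.65 [456, 313] off case x,y 0.9 -2.8 yaw 0.002 [6.3097e+02 2.5080e+01 4.4000e-01] [6.3284e+02 2.0360e+01 5.4000e-01]
dumbbell_yellow [ 4.85405e+02 -3.82620e+02 -6.00000e-03] iou 0.89 [467, 929]  [ 486.43 -382.78   -0.  ] [ 4.8382e+02 -3.8203e+02 -2.0000e-02]
roller_bar [ 4.87306e+02 -2.77944e+02  8.10000e-02] iou 0.26 [0, 264]  [ 4.8731e+02 -2.7794e+02  8.0000e-02] [ 4.8732e+02 -2.7797e+02  8.0000e-02]
handle_red [ 654.868 -268.099    1.73 ] iou 0.43 [9, 342]  [ 650.54 -271.1     1.  ] [ 655.43 -268.11    1.72]
handle_green [ 669.049 -157.169    1.398] iou 0.37 [0, 243]  [ 669.05 -157.17    1.4 ] [ 669.05 -157.17    1.4 ]
[ 714.48365768 -155.49485515  190.07417485] [ 3.14137431e+00 -2.46703478e-04 -2.70369869e+00]
```

View pics/s1.png

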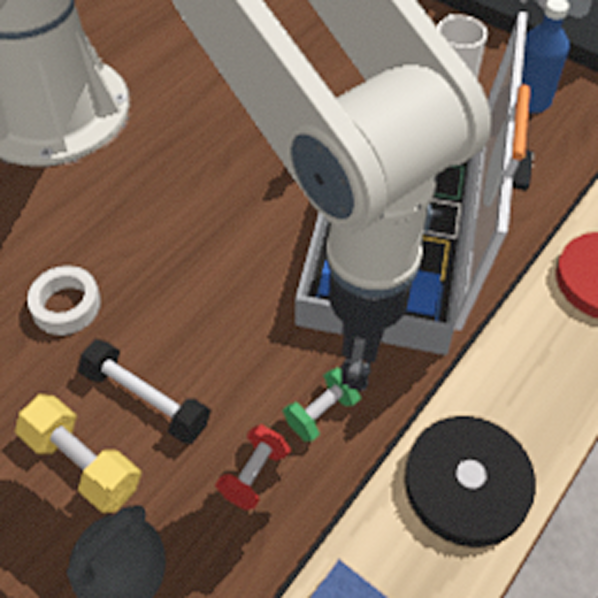

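```bash
python3 - <<'E'
from p import *
a=3.5816-np.deg2rad(84); b=1.405
plan([[(670,-158,130,a,1)],[(670,-158,130,b,1)],[(670,-158,30,b,1)],[(670,-158,160,b,1)]],start=(714.1,-153.8,190,3.5816))
x,y=case(45.5,105); print(x,y)
plan([[(x,y,160,.44,1)],[(x,y,36.5,.44,1)]],start=(670,-158,160,b))
E
```

```text
1
   [0.042, 0.015, 0.06] [0, 0, 84.0]
1
   [0.0, 0.0, 0.0] [0, 0, 40.7]
1
   [0.0, 0.0, 0.1] [0, 0, -0.0]
1
   [0.0, 0.0, -0.13] [0, 0, -0.0]
573.1425568445784 250.17917029859916
1
   [0.387, -0.163, 0.0] [0, 0, 55.3]
1
   [0.0, 0.0, 0.123] [0, 0, -0.0]
```

Call:
carry_out:
  delta_pos:
    - [0.042,0.015,0.03]
    - [0.042,0.015,0.06]
    - [0.042,0.015,0.06]
    - [0.042,0.015,0.06]
    - [0.042,0.015,0.06]
    - [0.042,0.015,0.06]
    - [0.042,0.015,0.06]
    - [0.042,0.015,0.06]
  rot:
    - [0,0,10.5]
    - [0,0,21]
    - [0,0,31.5]
    - [0,0,42]
    - [0,0,52.5]
    - [0,0,63]
    - [0,0,73.5]
    - [0,0,84]
  claw: 0.06

```text
clock: 9.4
eef_pos: [669.2, -156.2, 130.4]
tcp_rot: [-3.141, -0.001, 2.111]
contact_force: [0.5, -0.0, 0.1]
opening: 0.705
grasp_force: 0.0
```

Call:
carry_out:
  delta_pos:
    - [0,0,0]
    - [0,0,0]
    - [0,0,0]
    - [0,0,0.02]
    - [0,0,0.06]
    - [0,0,0.085]
    - [0,0,0.1]
    - [0,0,0.1]
  rot:
    - [0,0,10.5]
    - [0,0,21]
    - [0,0,31.5]
    - [0,0,40.7]
    - [0,0,40.7]
    - [0,0,40.7]
    - [0,0,40.7]
    - [0,0,40.7]

```text
clock: 10.4
eef_pos: [669.2, -157.2, 29.7]
tcp_rot: [-3.14, -0.0, 1.406]
contact_force: [0.5, 0.2, -0.3]
opening: 0.703
grasp_force: 0.0
```

Call:
carry_out:
  delta_pos:
    - [0,0,0]
    - [0,0,0]
    - [0,0,0]
    - [0,0,0]
    - [0,0,0]
    - [0,0,0]
  rot:
    - [0,0,0]
    - [0,0,0]
    - [0,0,0]
    - [0,0,0]
    - [0,0,0]
    - [0,0,0]
  claw: 0.006

```text
clock: 11.15
eef_pos: [670.5, -158.5, 31.8]
tcp_rot: [3.14, -0.0, 1.405]
contact_force: [-1.4, 0.2, 6.4]
opening: 0.159
grasp_force: 77.9
```

Call:
carry_out:
  delta_pos:
    - [0,0,-0.04]
    - [0,0,-0.09]
    - [0,0,-0.13]
    - [0,0,-0.13]
    - [0,0,-0.13]
  rot:
    - [0,0,0]
    - [0,0,0]
    - [0,0,0]
    - [0,0,0]
    - [0,0,0]

```text
clock: 11.78
eef_pos: [669.4, -158.4, 160.0]
tcp_rot: [-3.141, -0.0, 1.405]
contact_force: [1.2, 0.3, -2.4]
opening: 0.155
grasp_force: 78.5
```

Call:
carry_out:
  delta_pos:
    - [0.052,-0.022,0]
    - [0.107,-0.045,0]
    - [0.162,-0.068,0]
    - [0.217,-0.091,0]
    - [0.272,-0.115,0]
    - [0.327,-0.138,0]
    - [0.387,-0.163,0]
    - [0.387,-0.163,0]
  rot:
    - [0,0,7]
    - [0,0,15]
    - [0,0,23]
    - [0,0,31]
    - [0,0,40]
    - [0,0,49]
    - [0,0,55.3]
    - [0,0,55.3]

```text
clock: 12.78
eef_pos: [571.0, 253.6, 158.7]
tcp_rot: [-3.141, 0.003, 0.443]
contact_force: [-0.0, -0.8, -0.8]
opening: 0.157
grasp_force: 78.6
```

Call:
carry_out:
  delta_pos:
    - [0,0,0]
    - [0,0,0.05]
    - [0,0,0.09]
    - [0,0,0.11]
    - [0,0,0.123]
    - [0,0,0.123]
  rot:
    - [0,0,0]
    - [0,0,0]
    - [0,0,0]
    - [0,0,0]
    - [0,0,0]
    - [0,0,0]

```text
clock: 13.52
eef_pos: [574.0, 249.8, 38.4]
tcp_rot: [3.141, -0.001, 0.439]
contact_force: [0.3, 0.2, -2.0]
opening: 0.154
grasp_force: 79.0
```

Call:
carry_out:
  delta_pos:
    - [0,0,0.001]
    - [0,0,0.001]
    - [0,0,0.001]
    - [0,0,0.001]
  rot:
    - [0,0,0]
    - [0,0,0]
    - [0,0,0]
    - [0,0,0]
  claw: 0.04

```text
clock: 14.02
eef_pos: [573.2, 250.2, 36.6]
tcp_rot: [-3.142, -0.0, 0.44]
contact_force: [0.1, -0.5, -0.0]
opening: 0.469
grasp_force: 0.0
```

```bash
python3 - <<'E'
from p import *
x,y=case(45.5,105)
plan([[(x,y,200,.44,1),(430,-20,220,.44,1)]],start=(x,y,36,.44))
E
```

```text
2
   [0.0, 0.0, -0.164] [0, 0, -0.0]
   [-0.245, 0.183, -0.184] [0, 0, -0.0]
```

Call:
carry_out:
  delta_pos:
    - [0,0,-0.03]
    - [0,0,-0.08]
    - [0,0,-0.14]
    - [-0.04,0.03,-0.184]
    - [-0.09,0.067,-0.184]
    - [-0.14,0.104,-0.184]
    - [-0.19,0.142,-0.184]
    - [-0.235,0.175,-0.184]
  rot:
    - [0,0,0]
    - [0,0,0]
    - [0,0,0]
    - [0,0,0]
    - [0,0,0]
    - [0,0,0]
    - [0,0,0]
    - [0,0,0]

```text
clock: 15.02
eef_pos: [433.8, -9.7, 220.7]
tcp_rot: [3.141, -0.001, 0.44]
contact_force: [1.2, -0.8, 0.1]
opening: 0.47
grasp_force: 0.0
```

```bash
cat > l2.py <<'E'
from look import *
import sys
I=ims()
G={"dumbbell_yellow":(485.5,-382.6,-.006),"roller_bar":(487.2,-279,.083),"handle_red":(655.5,-269.2,1.727)}
for n in M:
    if n in sys.argv[2:]: rep(n,G[n],I)
    else: rep(n,spot(n),I,6)
pic(I,"scene",(200,110,460,370),2.3,sys.argv[1])
print(r.sense()["eef_pos"],r.sense()["tcp_rot"][2])
E
python3 l2.py s2.png handle_red roller_bar dumbbell_yellow
```

```text
dumbbell_blue [6.3018e+02 2.4855e+01 4.4400e-01] iou 0.66 [282, 586] off case x,y 0.1 -2.7 yaw 0.004 [6.3218e+02 2.2630e+01 4.7000e-01] [6.2829e+02 2.5220e+01 4.5000e-01]
dumbbell_yellow [ 4.85368e+02 -3.82588e+02 -7.00000e-03] iou 0.89 [466, 929]  [ 486.88 -382.78   -0.  ] [ 4.8400e+02 -3.8195e+02 -2.0000e-02]
roller_bar [ 4.87347e+02 -2.78544e+02  7.60000e-02] iou 0.35 [59, 248]  [ 4.8748e+02 -2.7857e+02  8.0000e-02] [ 4.8654e+02 -2.7718e+02  8.0000e-02]
handle_red [ 655.594 -269.335    1.732] iou 0.78 [198, 334]  [ 656.91 -270.62    1.75] [ 655.13 -268.59    1.73]
handle_green [5.76675e+02 2.50099e+02 4.38000e-01] iou 0.77 [157, 127] off case x,y 3.2 -1.6 yaw -0.002 [5.7821e+02 2.4869e+02 4.2000e-01] [5.7600e+02 2.5056e+02 4.4000e-01]
[431.89030505 -11.6267024  220.36448023] 0.4365150837006586
```

View pics/s2.png

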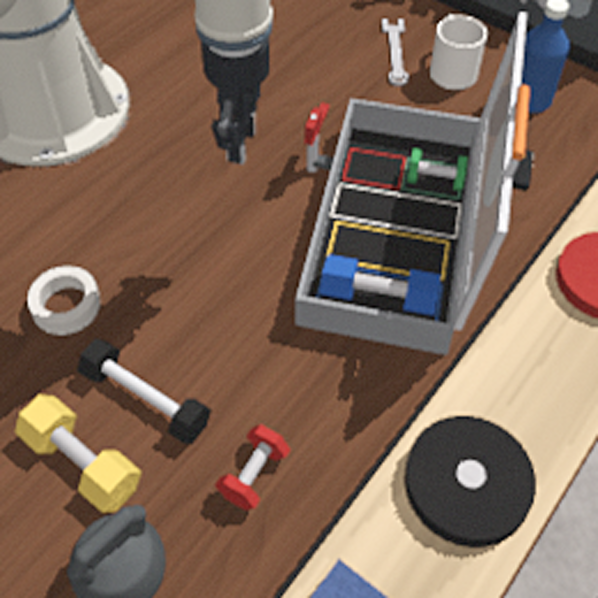

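```bash
python3 - <<'E'
from p import *
b=1.732
plan([[(655.5,-269.3,150,b,1)],[(655.5,-269.3,30,b,1)],[(655.5,-269.3,160,b,1)]],start=(435,-8.4,220,.44))
x,y=case(-43.5,105); print(x,y)
plan([[(570,0,170,1.0,1)],[(x,y,170,.44,1)],[(x,y,36.5,.44,1)],[(x,y,190,.44,1),(430,0,220,.44)]],start=(655.5,-269.3,160,b))
E
```

```text
1
   [0.088, 0.33, 0.07] [0, 0, -74.0]
1
   [0.0, 0.0, 0.12] [0, 0, -0.0]
1
   [0.0, 0.0, -0.13] [0, 0, -0.0]
492.61965881800165 212.2705579077252
1
   [0.28, -0.041, -0.01] [0, 0, 41.9]
1
   [0.137, -0.18, 0.0] [0, 0, 32.1]
1
   [0.0, 0.0, 0.134] [0, 0, -0.0]
5
   [0.0, 0.0, -0.153] [0, 0, -0.0]
   [-0.147, 0.165, -0.183] [0, 0, -0.0]
   [-0.147, 0.165, -0.183] [0, 0, -0.0]
   [-0.147, 0.165, -0.183] [0, 0, -0.0]
   [-0.147, 0.165, -0.183] [0, 0, -0.0]
```

Call:
carry_out:
  delta_pos:
    - [0.011,0.045,0.01]
    - [0.025,0.095,0.02]
    - [0.038,0.145,0.03]
    - [0.05,0.195,0.04]
    - [0.064,0.245,0.05]
    - [0.078,0.295,0.06]
    - [0.088,0.33,0.07]
    - [0.088,0.33,0.07]
  rot:
    - [0,0,-10]
    - [0,0,-20]
    - [0,0,-30]
    - [0,0,-40]
    - [0,0,-50]
    - [0,0,-60]
    - [0,0,-70]
    - [0,0,-74]
  claw: 0.06

```text
clock: 16.12
eef_pos: [656.6, -270.8, 148.9]
tcp_rot: [-3.141, -0.0, 1.734]
contact_force: [-0.1, 0.5, -0.3]
opening: 0.705
grasp_force: 0.0
```

Call:
carry_out:
  delta_pos:
    - [0,0,0.01]
    - [0,0,0.05]
    - [0,0,0.09]
    - [0,0,0.11]
    - [0,0,0.12]
    - [0,0,0.12]
  rot:
    - [0,0,0]
    - [0,0,0]
    - [0,0,0]
    - [0,0,0]
    - [0,0,0]
    - [0,0,0]

```text
clock: 16.88
eef_pos: [655.4, -269.2, 30.7]
tcp_rot: [3.141, 0.0, 1.731]
contact_force: [0.1, 0.2, -0.2]
opening: 0.703
grasp_force: 0.0
```

Call:
carry_out:
  delta_pos:
    - [0,0,0]
    - [0,0,0]
    - [0,0,0]
    - [0,0,0]
    - [0,0,0]
    - [0,0,0]
  rot:
    - [0,0,0]
    - [0,0,0]
    - [0,0,0]
    - [0,0,0]
    - [0,0,0]
    - [0,0,0]
  claw: 0.006

```text
clock: 17.62
eef_pos: [655.7, -269.7, 31.8]
tcp_rot: [3.14, 0.001, 1.731]
contact_force: [-1.3, 0.7, 6.1]
opening: 0.16
grasp_force: 77.9
```

Call:
carry_out:
  delta_pos:
    - [0,0,-0.04]
    - [0,0,-0.09]
    - [0,0,-0.13]
    - [0,0,-0.13]
    - [0,0,-0.13]
  rot:
    - [0,0,0]
    - [0,0,0]
    - [0,0,0]
    - [0,0,0]
    - [0,0,0]

```text
clock: 18.25
eef_pos: [654.6, -269.1, 160.0]
tcp_rot: [-3.141, -0.0, 1.731]
contact_force: [-0.8, -0.2, -1.7]
opening: 0.157
grasp_force: 78.3
```

Call:
carry_out:
  delta_pos:
    - [0.045,-0.006,-0.01]
    - [0.1,-0.014,-0.01]
    - [0.155,-0.022,-0.01]
    - [0.21,-0.03,-0.01]
    - [0.255,-0.037,-0.01]
    - [0.28,-0.041,-0.01]
  rot:
    - [0,0,7]
    - [0,0,14]
    - [0,0,21]
    - [0,0,28]
    - [0,0,35]
    - [0,0,41.9]

```text
clock: 19.0
eef_pos: [567.8, 2.5, 168.7]
tcp_rot: [-3.138, 0.002, 0.998]
contact_force: [0.7, 0.1, -1.0]
opening: 0.157
grasp_force: 78.3
```

Call:
carry_out:
  delta_pos:
    - [0.03,-0.04,0]
    - [0.06,-0.08,0]
    - [0.095,-0.125,0]
    - [0.12,-0.16,0]
    - [0.137,-0.18,0]
    - [0.137,-0.18,0]
  rot:
    - [0,0,7]
    - [0,0,14]
    - [0,0,21]
    - [0,0,28]
    - [0,0,32.1]
    - [0,0,32.1]

```text
clock: 19.75
eef_pos: [491.0, 214.0, 169.1]
tcp_rot: [-3.141, 0.003, 0.442]
contact_force: [0.1, 0.1, -2.0]
opening: 0.159
grasp_force: 78.4
```

Call:
carry_out:
  delta_pos:
    - [0,0,0.05]
    - [0,0,0.09]
    - [0,0,0.12]
    - [0,0,0.134]
    - [0,0,0.134]
  rot:
    - [0,0,0]
    - [0,0,0]
    - [0,0,0]
    - [0,0,0]
    - [0,0,0]

```text
clock: 20.38
eef_pos: [492.5, 212.1, 36.2]
tcp_rot: [3.141, 0.001, 0.44]
contact_force: [0.3, 0.3, -1.1]
opening: 0.152
grasp_force: 85.4
```

Call:
carry_out:
  delta_pos:
    - [0,0,0]
    - [0,0,0]
    - [0,0,0]
    - [0,0,0]
  rot:
    - [0,0,0]
    - [0,0,0]
    - [0,0,0]
    - [0,0,0]
  claw: 0.04

```text
clock: 20.88
eef_pos: [492.5, 213.0, 36.6]
tcp_rot: [3.142, -0.0, 0.44]
contact_force: [0.2, 0.1, -0.8]
opening: 0.467
grasp_force: 0.0
```

Call:
carry_out:
  delta_pos:
    - [0,0,-0.03]
    - [0,0,-0.08]
    - [0,0,-0.14]
    - [-0.02,0.02,-0.183]
    - [-0.06,0.065,-0.183]
    - [-0.1,0.11,-0.183]
    - [-0.137,0.152,-0.183]
    - [-0.147,0.165,-0.183]
  rot:
    - [0,0,0]
    - [0,0,0]
    - [0,0,0]
    - [0,0,0]
    - [0,0,0]
    - [0,0,0]
    - [0,0,0]
    - [0,0,0]

```text
clock: 21.88
eef_pos: [428.5, -1.0, 219.6]
tcp_rot: [3.141, 0.0, 0.438]
contact_force: [0.6, -0.6, 0.4]
opening: 0.469
grasp_force: 0.0
```

```bash
python3 l2.py s3.png roller_bar dumbbell_yellow
```

```text
dumbbell_blue [6.30279e+02 2.51410e+01 4.44000e-01] iou 0.69 [333, 582] off case x,y 0.3 -2.4 yaw 0.004 [6.3195e+02 2.4080e+01 4.5000e-01] [6.283e+02 2.540e+01 4.500e-01]
dumbbell_yellow [ 4.85390e+02 -3.82587e+02 -7.00000e-03] iou 0.89 [467, 930]  [ 486.75 -382.71   -0.  ] [ 4.8401e+02 -3.8201e+02 -2.0000e-02]
roller_bar [ 4.87454e+02 -2.77959e+02  7.90000e-02] iou 0.33 [52, 243]  [ 4.8698e+02 -2.8346e+02  1.5000e-01] [ 4.8670e+02 -2.7795e+02  8.0000e-02]
handle_red [4.92920e+02 2.13982e+02 4.46000e-01] iou 0.48 [318, 183] off case x,y 1.0 1.4 yaw 0.006 [4.9668e+02 2.1054e+02 4.5000e-01] [4.9271e+02 2.1402e+02 4.5000e-01]
handle_green [5.77025e+02 2.49721e+02 4.26000e-01] iou 0.75 [151, 129] off case x,y 3.3 -2.1 yaw -0.014 [5.7819e+02 2.4977e+02 4.1000e-01] [5.7612e+02 2.5057e+02 4.2000e-01]
[4.29533937e+02 4.72143874e-02 2.19702030e+02] 0.437557534159718
```

View pics/s3.png

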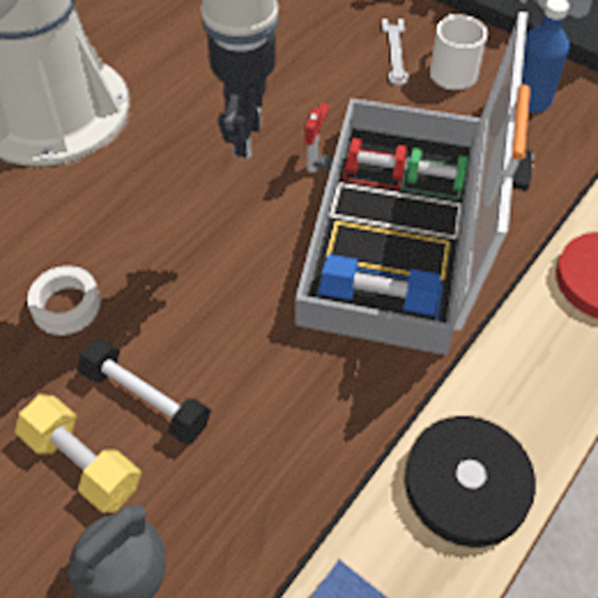

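```bash
python3 - <<'E'
from p import *
b=.082
X,Y=487.2,-280
plan([[(X,Y,140,b,1)],[(X,Y,30,b,1)],[(X,Y,160,b,1)]],start=(430,0,219.5,.44))
x,y=case(1,29.5); print(x,y)
plan([[(x,y,160,.44,1)],[(x,y,36.5,.44,1)],[(x,y,180,.44,1),(430,0,220,.44)]],start=(X,Y,160,b))
E
```

```text
1
   [-0.068, 0.278, 0.08] [0, 0, 20.5]
1
   [0.0, 0.0, 0.11] [0, 0, -0.0]
1
   [0.0, 0.0, -0.13] [0, 0, -0.0]
565.039537443773 162.91611353005493
1
   [0.114, -0.435, 0.0] [0, 0, -20.5]
1
   [0.0, 0.0, 0.123] [0, 0, -0.0]
5
   [0.0, 0.0, -0.143] [0, 0, -0.0]
   [-0.192, 0.09, -0.183] [0, 0, -0.0]
   [-0.192, 0.09, -0.183] [0, 0, -0.0]
   [-0.192, 0.09, -0.183] [0, 0, -0.0]
   [-0.192, 0.09, -0.183] [0, 0, -0.0]
```

Call:
carry_out:
  delta_pos:
    - [-0.01,0.04,0.01]
    - [-0.024,0.095,0.03]
    - [-0.037,0.15,0.05]
    - [-0.05,0.205,0.07]
    - [-0.062,0.25,0.08]
    - [-0.068,0.278,0.08]
    - [-0.068,0.278,0.08]
  rot:
    - [0,0,4]
    - [0,0,8]
    - [0,0,12]
    - [0,0,16]
    - [0,0,20.5]
    - [0,0,20.5]
    - [0,0,20.5]
  claw: 0.06

```text
clock: 22.85
eef_pos: [488.2, -280.2, 139.0]
tcp_rot: [3.141, -0.001, 0.081]
contact_force: [-0.8, -0.1, -0.1]
opening: 0.701
grasp_force: 0.0
```

Call:
carry_out:
  delta_pos:
    - [0,0,0.03]
    - [0,0,0.07]
    - [0,0,0.1]
    - [0,0,0.11]
    - [0,0,0.11]
  rot:
    - [0,0,0]
    - [0,0,0]
    - [0,0,0]
    - [0,0,0]
    - [0,0,0]

```text
clock: 23.48
eef_pos: [486.9, -278.4, 29.4]
tcp_rot: [-3.141, 0.001, 0.083]
contact_force: [1.0, -0.3, 0.3]
opening: 0.699
grasp_force: 0.0
```

Call:
carry_out:
  delta_pos:
    - [0,0,0]
    - [0,0,0]
    - [0,0,0]
    - [0,0,0]
    - [0,0,0]
    - [0,0,0]
  rot:
    - [0,0,0]
    - [0,0,0]
    - [0,0,0]
    - [0,0,0]
    - [0,0,0]
    - [0,0,0]
  claw: 0.006

```text
clock: 24.22
eef_pos: [487.0, -279.4, 30.7]
tcp_rot: [3.141, -0.001, 0.082]
contact_force: [-0.8, 2.9, 8.6]
opening: 0.159
grasp_force: 77.9
```

Call:
carry_out:
  delta_pos:
    - [0,0,-0.04]
    - [0,0,-0.09]
    - [0,0,-0.13]
    - [0,0,-0.13]
    - [0,0,-0.13]
  rot:
    - [0,0,0]
    - [0,0,0]
    - [0,0,0]
    - [0,0,0]
    - [0,0,0]

```text
clock: 24.85
eef_pos: [485.8, -279.0, 158.7]
tcp_rot: [-3.141, 0.001, 0.082]
contact_force: [-0.4, -0.1, -3.5]
opening: 0.158
grasp_force: 79.3
```

Call:
carry_out:
  delta_pos:
    - [0.012,-0.045,0]
    - [0.026,-0.1,0]
    - [0.042,-0.16,0]
    - [0.058,-0.22,0]
    - [0.073,-0.28,0]
    - [0.089,-0.34,0]
    - [0.104,-0.395,0]
    - [0.114,-0.435,0]
  rot:
    - [0,0,-3]
    - [0,0,-6]
    - [0,0,-9]
    - [0,0,-12]
    - [0,0,-15]
    - [0,0,-18]
    - [0,0,-20.5]
    - [0,0,-20.5]

```text
clock: 25.85
eef_pos: [563.5, 165.7, 157.2]
tcp_rot: [-3.141, 0.003, 0.442]
contact_force: [0.1, -1.4, -3.7]
opening: 0.157
grasp_force: 79.3
```

Call:
carry_out:
  delta_pos:
    - [0,0,0]
    - [0,0,0.04]
    - [0,0,0.08]
    - [0,0,0.11]
    - [0,0,0.123]
    - [0,0,0.123]
  rot:
    - [0,0,0]
    - [0,0,0]
    - [0,0,0]
    - [0,0,0]
    - [0,0,0]
    - [0,0,0]

```text
clock: 26.6
eef_pos: [562.8, 162.3, 36.7]
tcp_rot: [-3.141, 0.004, 0.439]
contact_force: [-6.4, -2.9, 6.3]
opening: 0.16
grasp_force: 80.8
```

```bash
python3 - <<'E'
from look import *
I=ims(); pic(I,"scene",(320,110,450,270),3.6,"s4.png")
E
```

```text
(no output)
```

View pics/s4.png

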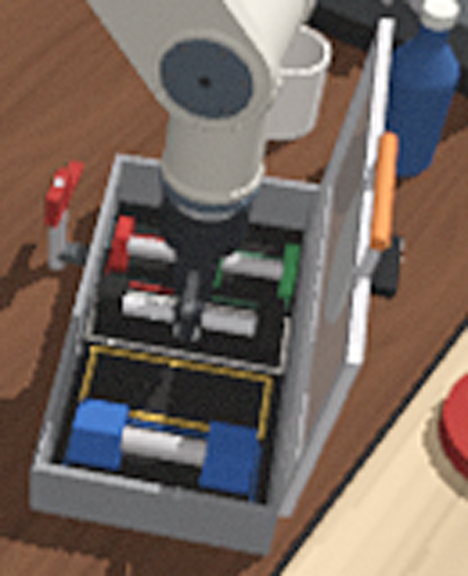

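Call:
carry_out:
  delta_pos:
    - [-0.002,0,-0.003]
    - [-0.004,0,-0.003]
    - [-0.004,0,-0.003]
    - [-0.004,0,-0.003]
  rot:
    - [0,0,0]
    - [0,0,0]
    - [0,0,0]
    - [0,0,0]

```text
clock: 27.2
eef_pos: [560.9, 161.8, 39.4]
tcp_rot: [3.142, 0.0, 0.44]
contact_force: [-0.9, -0.1, -3.3]
opening: 0.159
grasp_force: 79.4
```

Call:
carry_out:
  delta_pos:
    - [0,0,0.001]
    - [0,0,0.003]
    - [0,0,0.003]
    - [0,0,0.003]
  rot:
    - [0,0,0]
    - [0,0,0]
    - [0,0,0]
    - [0,0,0]

```text
clock: 27.7
eef_pos: [560.9, 161.9, 36.7]
tcp_rot: [3.142, -0.0, 0.44]
contact_force: [-1.3, -0.1, 2.2]
opening: 0.157
grasp_force: 80.1
```

Call:
carry_out:
  delta_pos:
    - [0,0,0]
    - [0,0,0]
    - [0,0,0]
    - [0,0,0]
  rot:
    - [0,0,0]
    - [0,0,0]
    - [0,0,0]
    - [0,0,0]
  claw: 0.04

```text
clock: 28.2
eef_pos: [560.9, 161.8, 36.5]
tcp_rot: [3.142, -0.0, 0.44]
contact_force: [0.1, 0.1, -0.0]
opening: 0.47
grasp_force: 0.0
```

Call:
carry_out:
  delta_pos:
    - [0,0,-0.03]
    - [0,0,-0.08]
    - [0,0,-0.14]
    - [-0.03,0.014,-0.183]
    - [-0.08,0.038,-0.183]
    - [-0.13,0.061,-0.183]
    - [-0.17,0.08,-0.183]
    - [-0.188,0.09,-0.183]
  rot:
    - [0,0,0]
    - [0,0,0]
    - [0,0,0]
    - [0,0,0]
    - [0,0,0]
    - [0,0,0]
    - [0,0,0]
    - [0,0,0]

```text
clock: 29.2
eef_pos: [427.3, -1.0, 219.6]
tcp_rot: [3.142, 0.0, 0.439]
contact_force: [1.3, 0.3, -0.4]
opening: 0.468
grasp_force: 0.0
```

```bash
cat > vv.py <<'E'
from look import *
import sys
I=ims(); s=3
A=[]
for c,b in(("top",(205,125,365,235)),("scene",(320,130,450,270))):
    im=cv2.resize(I[c][b[1]:b[3],b[0]:b[2]],None,fx=s,fy=s,interpolation=cv2.INTER_CUBIC)
    im=np.clip(im.astype(float)*1.6,0,255).astype(np.uint8)
    A.append(cv2.copyMakeBorder(im,0,420-im.shape[0],0,0,cv2.BORDER_CONSTANT))
cv2.imwrite("pics/"+sys.argv[1],cv2.resize(np.hstack(A),None,fx=.9,fy=.9))
# rod of the roller bar: fit by bright pixels in its band
for n in sys.argv[2:]:
    rep(n,{"dumbbell_yellow":(485.5,-382.6,-.006)}.get(n),I)
E
python3 vv.py v5.png dumbbell_yellow
```

```text
dumbbell_yellow [ 4.85401e+02 -3.82578e+02 -6.00000e-03] iou 0.89 [468, 930]  [ 486.8  -382.86   -0.  ] [ 4.8393e+02 -3.8203e+02 -1.0000e-02]
```

View pics/v5.png

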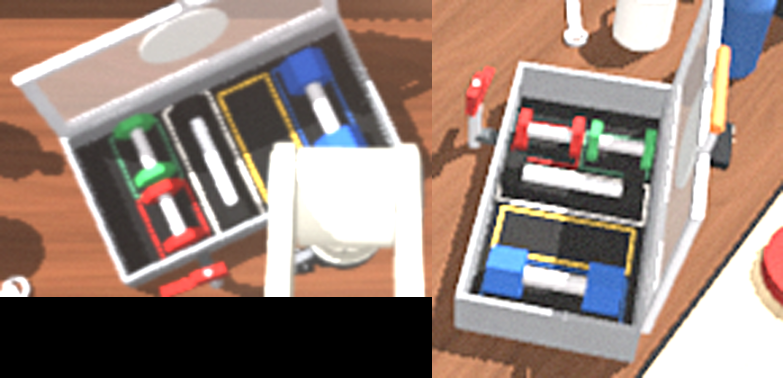

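```bash
python3 - <<'E'
from look import *
def tc(p): d=p[:2]-np.array(C[:2]); c,s=math.cos(.44),math.sin(.44); return np.round([c*d[0]+s*d[1],-s*d[0]+c*d[1]],1)
for c,ps in(("scene",[(353.7,194.4),(390.4,199.3)]),("top",[(278.3,168.7),(290.9,199.8)])):
    e=[tc(ray(c,p,30)) for p in ps]; print(c,e,(e[0]+e[1])/2)
from p import *
b=-.004;X,Y=485.4,-382.5
plan([[(X,Y,140,b,1)],[(X,Y,32.5,b,1)],[(X,Y,160,b,1)]],start=(428,-1,219.5,.44))
x,y=case(1,-45.5); print(x,y)
plan([[(x,y,160,.44,1)],[(x,y,39,.44,1)]],start=(X,Y,160,b))
E
```

```text
scene [array([-62. ,  27.2]), array([59.4, 33.4])] [-1.3 30.3]
top [array([56.7, 23.1]), array([-59.6,  28.1])] [-1.45 25.6 ]
1
   [-0.111, 0.37, 0.08] [0, 0, 25.4]
1
   [0.0, 0.0, 0.107] [0, 0, -0.0]
1
   [0.0, 0.0, -0.128] [0, 0, -0.0]
596.984997323723 95.05973878855767
1
   [0.11, -0.478, 0.0] [0, 0, -25.4]
1
   [0.0, 0.0, 0.121] [0, 0, -0.0]
```

Call:
carry_out:
  delta_pos:
    - [-0.014,0.045,0.01]
    - [-0.03,0.1,0.03]
    - [-0.047,0.155,0.05]
    - [-0.063,0.21,0.07]
    - [-0.08,0.265,0.08]
    - [-0.096,0.32,0.08]
    - [-0.111,0.37,0.08]
    - [-0.111,0.37,0.08]
  rot:
    - [0,0,4]
    - [0,0,8]
    - [0,0,12]
    - [0,0,16]
    - [0,0,20]
    - [0,0,25.4]
    - [0,0,25.4]
    - [0,0,25.4]
  claw: 0.06

```text
clock: 30.3
eef_pos: [487.7, -384.9, 139.2]
tcp_rot: [3.14, -0.002, -0.006]
contact_force: [0.1, 0.3, 0.0]
opening: 0.703
grasp_force: 0.0
```

Call:
carry_out:
  delta_pos:
    - [0,0,0.03]
    - [0,0,0.07]
    - [0,0,0.1]
    - [0,0,0.107]
    - [0,0,0.107]
  rot:
    - [0,0,0]
    - [0,0,0]
    - [0,0,0]
    - [0,0,0]
    - [0,0,0]

```text
clock: 30.92
eef_pos: [486.7, -381.1, 32.7]
tcp_rot: [-3.141, 0.0, -0.003]
contact_force: [0.4, 0.2, 0.8]
opening: 0.704
grasp_force: 0.0
```

Call:
carry_out:
  delta_pos:
    - [0,0,0]
    - [0,0,0]
    - [0,0,0]
    - [0,0,0]
    - [0,0,0]
    - [0,0,0]
  rot:
    - [0,0,0]
    - [0,0,0]
    - [0,0,0]
    - [0,0,0]
    - [0,0,0]
    - [0,0,0]
  claw: 0.01

```text
clock: 31.68
eef_pos: [486.8, -381.9, 33.9]
tcp_rot: [3.141, -0.001, -0.004]
contact_force: [-0.8, 3.1, 7.3]
opening: 0.207
grasp_force: 77.8
```

Call:
carry_out:
  delta_pos:
    - [0,0,-0.04]
    - [0,0,-0.09]
    - [0,0,-0.128]
    - [0,0,-0.128]
    - [0,0,-0.128]
  rot:
    - [0,0,0]
    - [0,0,0]
    - [0,0,0]
    - [0,0,0]
    - [0,0,0]

```text
clock: 32.3
eef_pos: [485.2, -381.0, 159.1]
tcp_rot: [-3.14, 0.002, -0.004]
contact_force: [-0.9, 0.3, -5.9]
opening: 0.206
grasp_force: 79.9
```

Carry 490 mm (9 rows over two calls).

Call:
carry_out:
  delta_pos:
    - [0.01,-0.045,0]
    - [0.022,-0.1,0]
    - [0.035,-0.155,0]
    - [0.048,-0.21,0]
    - [0.061,-0.265,0]
    - [0.073,-0.32,0]
    - [0.086,-0.375,0]
    - [0.099,-0.43,0]
  rot:
    - [0,0,-3]
    - [0,0,-6]
    - [0,0,-9]
    - [0,0,-13]
    - [0,0,-17]
    - [0,0,-21]
    - [0,0,-25.4]
    - [0,0,-25.4]

```text
clock: 33.3
eef_pos: [585.5, 49.6, 158.1]
tcp_rot: [-3.14, 0.004, 0.441]
contact_force: [0.3, -0.2, -5.7]
opening: 0.206
grasp_force: 80.0
```

```bash
python3 - <<'E'
from p import *
s=(485.4-4e-3*430+99-.0, -382.5+430-.4,160,.4393)
# exact: tool frame at yaw -.004: x=(1,-.004), y=(-.004,-1)
s=(485.4+99+.004*430,-382.5+430-.4,160,.4393)
x,y=case(1,-45.5)
plan([[(x,y,160,.44,1)],[(x,y,39,.44,1)]],start=s); print(r.sense()["eef_pos"],r.sense()["contact_force"],r.sense()["grasp_force"])
E
```

```text
1
   [0.03, -0.039, 0.0] [0, 0, -0.0]
1
   [0.0, 0.0, 0.121] [0, 0, -0.0]
[585.46563058  49.64944322 158.06595942] [ 0.27436254 -0.16740283 -5.66782635] 79.97529029846191
```

Call:
carry_out:
  delta_pos:
    - [0.02,-0.028,0]
    - [0.03,-0.039,0]
    - [0.03,-0.039,0]
  rot:
    - [0,0,0]
    - [0,0,0]
    - [0,0,0]

```text
clock: 33.67
eef_pos: [596.5, 96.2, 158.9]
tcp_rot: [-3.141, 0.003, 0.441]
contact_force: [0.1, -1.0, -6.2]
opening: 0.204
grasp_force: 80.0
```

Call:
carry_out:
  delta_pos:
    - [0,0,0.04]
    - [0,0,0.08]
    - [0,0,0.11]
    - [0,0,0.121]
    - [0,0,0.121]
  rot:
    - [0,0,0]
    - [0,0,0]
    - [0,0,0]
    - [0,0,0]
    - [0,0,0]

```text
clock: 34.3
eef_pos: [596.9, 94.6, 40.1]
tcp_rot: [3.142, 0.001, 0.439]
contact_force: [-0.4, 0.1, -6.2]
opening: 0.203
grasp_force: 80.3
```

Call:
carry_out:
  delta_pos:
    - [0,0,0.001]
    - [0,0,0.001]
    - [0,0,0.001]
    - [0,0,0.001]
  rot:
    - [0,0,0]
    - [0,0,0]
    - [0,0,0]
    - [0,0,0]
  claw: 0.042

```text
clock: 34.8
eef_pos: [597.4, 96.0, 38.7]
tcp_rot: [3.141, -0.0, 0.44]
contact_force: [-0.1, -0.1, 0.2]
opening: 0.491
grasp_force: 0.0
```

Call:
carry_out:
  delta_pos:
    - [0,0,-0.03]
    - [0,0,-0.08]
    - [0,0,-0.14]
    - [-0.03,0.002,-0.182]
    - [-0.08,0.006,-0.182]
    - [-0.13,0.01,-0.182]
    - [-0.18,0.013,-0.182]
    - [-0.19,0.015,-0.182]
  rot:
    - [0,0,0]
    - [0,0,0]
    - [0,0,0]
    - [0,0,0]
    - [0,0,0]
    - [0,0,0]
    - [0,0,0]
    - [0,0,0]

```text
clock: 35.8
eef_pos: [429.0, 0.7, 220.4]
tcp_rot: [-3.141, 0.001, 0.439]
contact_force: [-0.2, 0.3, 0.3]
opening: 0.49
grasp_force: 0.0
```

Call:
carry_out:
  delta_pos:
    - [0,0.05,0]
    - [0,0.1,0]
    - [0,0.15,0]
    - [0,0.2,0]
    - [0,0.25,0]
    - [0,0.25,0]
  rot:
    - [0,0,0]
    - [0,0,0]
    - [0,0,0]
    - [0,0,0]
    - [0,0,0]
    - [0,0,0]

```text
clock: 36.55
eef_pos: [540.3, -227.5, 220.3]
tcp_rot: [3.14, -0.001, 0.438]
contact_force: [-0.4, 0.5, -0.4]
opening: 0.491
grasp_force: 0.0
```

```bash
python3 vv.py v6.png; python3 - <<'E'
from look import *
I=ims(); 
for n in ("dumbbell_blue","dumbbell_yellow","handle_red","handle_green"): rep(n,spot(n),I,6)
print(r.sense()["eef_pos"])
E
```

```text
dumbbell_blue [6.30003e+02 2.48830e+01 4.42000e-01] iou 0.81 [502, 591] off case x,y -0.0 -2.6 yaw 0.002 [6.3057e+02 2.4430e+01 4.4000e-01] [6.2881e+02 2.6010e+01 4.5000e-01]
dumbbell_yellow [5.95598e+02 9.41520e+01 4.18000e-01] iou 0.73 [663, 619] off case x,y -1.6 -0.2 yaw -0.022 [5.9596e+02 9.4940e+01 3.7000e-01] [5.9517e+02 9.4300e+01 4.3000e-01]
handle_red [4.92896e+02 2.14001e+02 4.46000e-01] iou 0.50 [320, 174] off case x,y 1.0 1.4 yaw 0.006 [4.9628e+02 2.1128e+02 4.4000e-01] [4.9278e+02 2.1394e+02 4.5000e-01]
handle_green [5.76749e+02 2.49809e+02 4.48000e-01] iou 0.76 [152, 129] off case x,y 3.1 -1.9 yaw 0.008 [5.7827e+02 2.4936e+02 4.2000e-01] [5.7587e+02 2.5050e+02 4.4000e-01]
[ 537.94808904 -223.71660995  220.2585977 ]
```

View pics/v6.png

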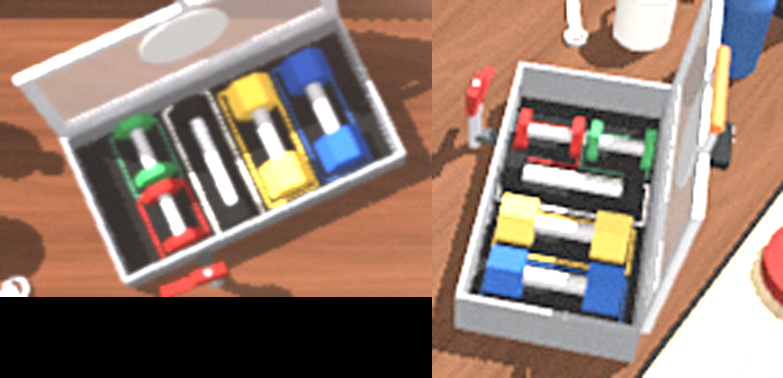

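```bash
python3 - <<'E'
from p import *
b=.44+np.pi/2
x,y=case(127.1,-60); m=.44+np.deg2rad(80); print(x,y)
plan([[(620,-30,390,m,1)],[(x,y,390,b,1)],[(x,y,312,b,1)]],start=(539.5,-226,220,.44))
E
```

```text
717.2503042992174 135.65180621669077
1
   [0.156, -0.143, -0.17] [0, 0, -80.0]
1
   [0.134, 0.137, 0.0] [0, 0, -10.0]
1
   [0.0, 0.0, 0.078] [0, 0, -0.0]
```

Call:
carry_out:
  delta_pos:
    - [0.02,-0.018,-0.03]
    - [0.04,-0.036,-0.06]
    - [0.06,-0.054,-0.09]
    - [0.08,-0.072,-0.12]
    - [0.1,-0.09,-0.14]
    - [0.12,-0.11,-0.16]
    - [0.14,-0.128,-0.17]
    - [0.156,-0.143,-0.17]
  rot:
    - [0,0,-10]
    - [0,0,-20]
    - [0,0,-30]
    - [0,0,-40]
    - [0,0,-50]
    - [0,0,-60]
    - [0,0,-70]
    - [0,0,-80]
  claw: 0.06
  grip_force: 40

```text
clock: 37.75
eef_pos: [618.5, -26.6, 391.9]
tcp_rot: [3.14, 0.0, 1.844]
contact_force: [0.1, 0.5, -0.4]
opening: 0.706
grasp_force: 0.0
```

Call:
carry_out:
  delta_pos:
    - [0.034,0.035,0]
    - [0.067,0.069,0]
    - [0.1,0.103,0]
    - [0.134,0.137,0]
    - [0.134,0.137,0]
    - [0.134,0.137,0]
  rot:
    - [0,0,-3]
    - [0,0,-6]
    - [0,0,-10]
    - [0,0,-10]
    - [0,0,-10]
    - [0,0,-10]

```text
clock: 38.5
eef_pos: [714.6, 137.0, 390.3]
tcp_rot: [-3.141, 0.0, 2.012]
contact_force: [0.1, 0.1, 0.1]
opening: 0.703
grasp_force: 0.0
```

```bash
python3 - <<'E'
from look import *
I=ims(); pic(I,"scene",(310,60,470,260),3,"s7.png"); s=r.sense(); print(s["eef_pos"],s["tcp_rot"])
# project rod ends and fingertip box for checking
for c in("scene","top"): print(c,proj(c,np.array([pose(*C,np.array([[127.1,-60,302.4]]))[0]])), proj(c,np.array([s["eef_pos"]-[0,0,25]])))
E
```

```text
[714.77671452 135.84725573 390.86994117] [-3.14148334e+00  2.09746234e-04  2.01047960e+00]
scene [[426.57468999 162.12553461]] [[431.07759117 142.66947671]]
top [[285.1755638 113.9247504]] [[283.10963328 107.08665016]]
```

View pics/s7.png

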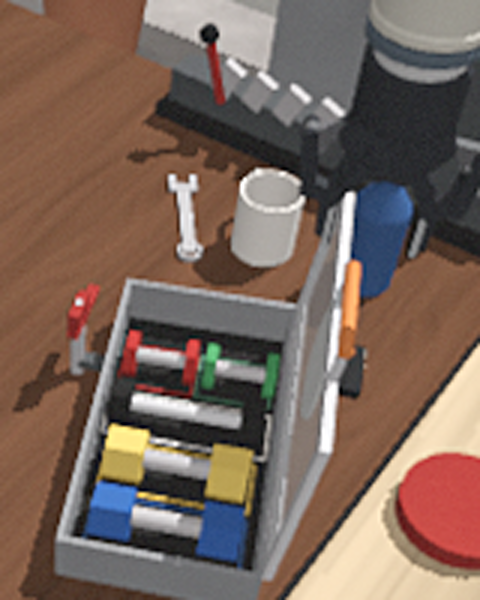

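Call:
carry_out:
  delta_pos:
    - [0,0,0.03]
    - [0,0,0.06]
    - [0,0,0.078]
    - [0,0,0.078]
  rot:
    - [0,0,0]
    - [0,0,0]
    - [0,0,0]
    - [0,0,0]

```text
clock: 39.1
eef_pos: [714.8, 135.6, 311.5]
tcp_rot: [-3.139, -0.001, 2.01]
contact_force: [-0.4, 0.3, 0.9]
opening: 0.702
grasp_force: 0.0
```

Call:
carry_out:
  delta_pos:
    - [0,0,0]
    - [0,0,0]
    - [0,0,0]
    - [0,0,0]
    - [0,0,0]
    - [0,0,0]
  rot:
    - [0,0,0]
    - [0,0,0]
    - [0,0,0]
    - [0,0,0]
    - [0,0,0]
    - [0,0,0]
  claw: 0.005

```text
clock: 39.85
eef_pos: [715.8, 136.4, 313.8]
tcp_rot: [3.14, 0.001, 2.011]
contact_force: [-1.3, -0.8, 6.2]
opening: 0.145
grasp_force: 39.1
```

Call:
carry_out:
  delta_pos:
    - [0,-0.025,-0.0015]
    - [0,-0.05,-0.0005]
    - [0,-0.0745,0.003]
    - [0,-0.0985,0.0095]
    - [0,-0.122,0.018]
    - [0,-0.1445,0.0295]
    - [0,-0.1655,0.043]
    - [0,-0.185,0.0585]
  rot:
    - [0,0,0]
    - [0,0,0]
    - [0,0,0]
    - [0,0,0]
    - [0,0,0]
    - [0,0,0]
    - [0,0,0]
    - [0,0,0]

```text
clock: 40.85
eef_pos: [549.1, 57.6, 254.9]
tcp_rot: [3.137, 0.001, 2.011]
contact_force: [8.1, 1.8, -4.5]
opening: 0.142
grasp_force: 41.5
```

Call:
carry_out:
  delta_pos:
    - [0,-0.018,0.0175]
    - [0,-0.0335,0.037]
    - [0,-0.0475,0.0575]
    - [0,-0.059,0.08]
    - [0,-0.068,0.103]
    - [0,-0.0745,0.127]
    - [0,-0.0785,0.152]
    - [0,-0.08,0.173]
  rot:
    - [0,0,0]
    - [0,0,0]
    - [0,0,0]
    - [0,0,0]
    - [0,0,0]
    - [0,0,0]
    - [0,0,0]
    - [0,0,0]

```text
clock: 41.85
eef_pos: [476.3, 23.3, 80.7]
tcp_rot: [3.14, 0.001, 2.011]
contact_force: [1.5, -0.5, 2.5]
opening: 0.149
grasp_force: 44.2
```

Call:
carry_out:
  delta_pos:
    - [0,0,0.003]
    - [0,0,0.005]
    - [0,0,0.007]
    - [0,0,0.008]
    - [0,0,0.008]
  rot:
    - [0,0,0]
    - [0,0,0]
    - [0,0,0]
    - [0,0,0]
    - [0,0,0]

```text
clock: 42.48
eef_pos: [476.4, 23.2, 76.7]
tcp_rot: [3.141, 0.001, 2.011]
contact_force: [-15.2, -3.8, 56.0]
opening: 0.146
grasp_force: 50.7
```

Call:
carry_out:
  delta_pos:
    - [0,0,-0.002]
    - [0,0,-0.002]
  rot:
    - [0,0,0]
    - [0,0,0]

```text
clock: 42.72
eef_pos: [476.3, 23.2, 77.0]
tcp_rot: [3.141, 0.001, 2.011]
contact_force: [-5.9, -4.3, 27.2]
opening: 0.146
grasp_force: 47.7
```

Call:
carry_out:
  delta_pos:
    - [0,0,0]
    - [0,0,0]
    - [0,0,0]
    - [0,0,0]
  rot:
    - [0,0,0]
    - [0,0,0]
    - [0,0,0]
    - [0,0,0]
  claw: 0.04

```text
clock: 43.22
eef_pos: [475.6, 23.5, 74.9]
tcp_rot: [-3.141, -0.0, 2.011]
contact_force: [0.6, -0.4, -0.3]
opening: 0.471
grasp_force: 0.0
```

Call:
carry_out:
  delta_pos:
    - [0,0,-0.03]
    - [0,0,-0.08]
    - [0,0,-0.13]
    - [0,0,-0.16]
    - [0,-0.03,-0.16]
    - [0,-0.05,-0.16]
  rot:
    - [0,0,0]
    - [0,0,0]
    - [0,0,0]
    - [0,0,0]
    - [0,0,0]
    - [0,0,0]

```text
clock: 43.98
eef_pos: [429.3, 1.9, 235.0]
tcp_rot: [-3.141, -0.0, 2.011]
contact_force: [-0.1, 0.3, -0.3]
opening: 0.468
grasp_force: 0.0
```

```bash
python3 - <<'E'
from look import *
I=ims(); 
a=cv2.resize(I["top"][110:245,205:365],None,fx=2.8,fy=2.8,interpolation=cv2.INTER_CUBIC)
b=cv2.resize(I["scene"][120:270,310:440],None,fx=2.6,fy=2.6,interpolation=cv2.INTER_CUBIC)
H=max(a.shape[0],b.shape[0]); f=lambda i:cv2.copyMakeBorder(i,0,H-i.shape[0],0,0,cv2.BORDER_CONSTANT)
cv2.imwrite("pics/l8.png",np.hstack([f(a),f(b)])); print(a.shape,b.shape)
s=r.sense(); print(s["eef_pos"],s["tcp_rot"])
P=lambda l:pose(*C,np.array([l],float))
for n,l in(("tallytop",(-5,0,116)),("tally84",(-5,0,84)),("tb",(-137.7,91.4,108)),("handle",(-138,-60,66))):
    q=proj("top",P(l))[0];w=proj("scene",P(l))[0]; print(n,P(l)[0],(q-[205,110])*2.8,(w-[310,120])*2.6+[448,0])
E
```

```text
(378, 448, 3) (390, 338, 3)
[428.34105479   1.65929864 234.46887168] [-3.13981707e+00 -7.43656899e-04  2.00994634e+00]
tallytop [572.17624168 133.67030267 116.        ] [237.7410319  186.27285356] [608.81084951 170.97051568]
tally84 [572.17624168 133.67030267  84.        ] [239.85469912 192.14497058] [606.38132051 188.76492942]
tb [413.18482887 159.84243768 108.        ] [212.77913811 324.07178891] [515.4823368  105.87960708]
handle [477.40063838  22.73525403  66.        ] [333.85422133 274.8068354 ] [488.11963749 216.33945316]
```

View pics/l8.png

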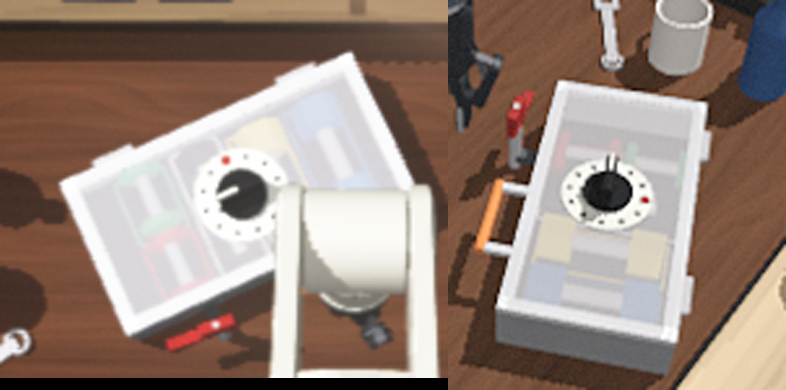

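```bash
python3 - <<'E'
from p import *
b=.44+np.pi/2; x,y=case(-137.7,91.4)
plan([[(x,y,180,b,1)],[(x,y,105,b,1)]],start=(428.8,1.8,234.8,b))
E
```

```text
1
   [0.15, 0.053, 0.055] [0, 0, -0.0]
1
   [0.0, 0.0, 0.075] [0, 0, -0.0]
```

Call:
carry_out:
  delta_pos:
    - [0.05,0.018,0.018]
    - [0.1,0.036,0.036]
    - [0.14,0.05,0.05]
    - [0.15,0.053,0.055]
    - [0.15,0.053,0.055]
  rot:
    - [0,0,0]
    - [0,0,0]
    - [0,0,0]
    - [0,0,0]
    - [0,0,0]
  claw: 0.04

```text
clock: 44.7
eef_pos: [414.4, 160.8, 179.5]
tcp_rot: [-3.14, 0.0, 2.012]
contact_force: [0.6, 0.5, 0.3]
opening: 0.467
grasp_force: 0.0
```

Call:
carry_out:
  delta_pos:
    - [0,0,0.03]
    - [0,0,0.055]
    - [0,0,0.07]
    - [0,0,0.075]
    - [0,0,0.075]
  rot:
    - [0,0,0]
    - [0,0,0]
    - [0,0,0]
    - [0,0,0]
    - [0,0,0]

```text
clock: 45.32
eef_pos: [414.9, 160.3, 105.3]
tcp_rot: [3.141, 0.0, 2.01]
contact_force: [0.4, 0.1, -0.5]
opening: 0.469
grasp_force: 0.0
```

Call:
carry_out:
  delta_pos:
    - [0,0,0]
    - [0,0,0]
    - [0,0,0]
    - [0,0,0]
    - [0,0,0]
  rot:
    - [0,0,0]
    - [0,0,0]
    - [0,0,0]
    - [0,0,0]
    - [0,0,0]
  claw: 0.005
  grip_force: 40

```text
clock: 45.95
eef_pos: [412.2, 159.2, 105.4]
tcp_rot: [-3.137, 0.0, 2.011]
contact_force: [-9.5, -8.6, 11.9]
opening: 0.156
grasp_force: 39.4
```

Call:
carry_out:
  delta_pos:
    - [0,-0.002,0]
    - [0,-0.002,0]
    - [0,-0.002,0]
    - [0,-0.002,0]
    - [0,-0.002,0]
    - [0,-0.002,0]
    - [0,-0.002,0]
    - [0,-0.002,0]
  rot:
    - [0,0,0]
    - [0,0,8]
    - [0,0,17]
    - [0,0,26]
    - [0,0,35]
    - [0,0,44]
    - [0,0,53]
    - [0,0,62]

```text
clock: 46.95
eef_pos: [411.2, 159.2, 105.4]
tcp_rot: [-3.14, 0.002, 0.924]
contact_force: [-7.3, -1.7, 8.3]
opening: 0.156
grasp_force: 40.4
```

Call:
carry_out:
  delta_pos:
    - [0,0,0]
    - [0,0,0]
    - [0,0,0]
    - [0,0,0]
    - [0,0,0]
  rot:
    - [0,0,9]
    - [0,0,18]
    - [0,0,26]
    - [0,0,29]
    - [0,0,29]

```text
clock: 47.58
eef_pos: [410.9, 159.5, 105.4]
tcp_rot: [-3.141, 0.003, 0.421]
contact_force: [-8.8, 0.5, 9.5]
opening: 0.158
grasp_force: 40.5
```

Call:
carry_out:
  delta_pos:
    - [0,0,0]
    - [0,0,0]
    - [0,0,0]
    - [0,0,0]
  rot:
    - [0,0,0]
    - [0,0,0]
    - [0,0,0]
    - [0,0,0]
  claw: 0.04

```text
clock: 48.08
eef_pos: [412.9, 159.7, 105.1]
tcp_rot: [3.142, -0.0, 0.422]
contact_force: [0.8, -0.4, -0.0]
opening: 0.469
grasp_force: 0.0
```

Call:
carry_out:
  delta_pos:
    - [0,0,-0.02]
    - [0,0,-0.06]
    - [0,0,-0.1]
    - [-0.04,0,-0.1]
    - [-0.06,0,-0.1]
  rot:
    - [0,0,0]
    - [0,0,0]
    - [0,0,0]
    - [0,0,0]
    - [0,0,0]

```text
clock: 48.7
eef_pos: [356.5, 134.4, 205.0]
tcp_rot: [3.142, 0.0, 0.422]
contact_force: [0.1, 1.6, 0.4]
opening: 0.47
grasp_force: 0.0
```

```bash
cat > t.py <<'E'
from look import *
import sys
I=ims()
# rectify a lid-plane patch (z mm) in case axes from both cameras: up=case x, left=case y; 2 px/mm
A=[]
for c,z in(("top",112),("scene",112)):
    k=np.array([[x,y,z] for x in(-150,60) for y in(-70,130)],float) if 0 else np.array([[-160,-80,z],[-160,130,z],[60,-80,z],[60,130,z]],float)
    q=proj(c,pose(*C,k)).astype(np.float32); d=np.array([[(130-p[1])*1.7,(60-p[0])*1.7] for p in k],np.float32)
    im=cv2.warpPerspective(I[c],cv2.getPerspectiveTransform(q,d),(357,374),flags=cv2.INTER_CUBIC)
    A.append(im)
cv2.imwrite("pics/"+sys.argv[1],np.hstack(A)); s=r.sense(); print(s["eef_pos"],s["tcp_rot"])
E
python3 t.py t9.png
```

```text
[356.08935159 134.23524466 204.56039589] [-3.14151782e+00  1.57760517e-03  4.22328004e-01]
```

View pics/t9.png

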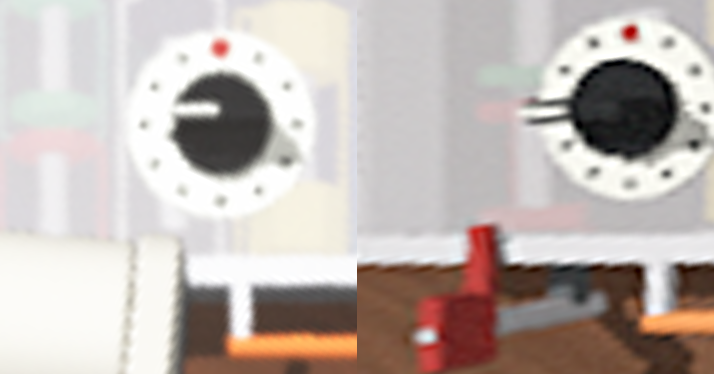

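```bash
python3 - <<'E'
from p import *
b=.44+np.pi/2; x,y=case(-5,0)
plan([[(x,y,190,b,1)],[(x,y,112,b,1)]],start=(356.3,134.3,205,.422))
E
```

```text
1
   [0.197, 0.089, 0.015] [0, 0, -91.0]
1
   [0.0, 0.0, 0.078] [0, 0, -0.0]
```

Call:
carry_out:
  delta_pos:
    - [0.025,0.011,0.005]
    - [0.06,0.027,0.015]
    - [0.1,0.045,0.015]
    - [0.14,0.063,0.015]
    - [0.18,0.081,0.015]
    - [0.197,0.089,0.015]
    - [0.197,0.089,0.015]
    - [0.197,0.089,0.015]
  rot:
    - [0,0,-10.5]
    - [0,0,-21]
    - [0,0,-31.5]
    - [0,0,-42]
    - [0,0,-52.5]
    - [0,0,-63]
    - [0,0,-73.5]
    - [0,0,-84]

```text
clock: 49.8
eef_pos: [575.2, 134.8, 188.8]
tcp_rot: [-3.141, -0.0, 1.894]
contact_force: [-0.7, -0.9, -0.3]
opening: 0.467
grasp_force: 0.0
```

Call:
carry_out:
  delta_pos:
    - [0,0,0]
    - [0,0,0]
    - [0,0,0.03]
    - [0,0,0.055]
    - [0,0,0.072]
    - [0,0,0.078]
    - [0,0,0.078]
  rot:
    - [0,0,-7]
    - [0,0,-7]
    - [0,0,-7]
    - [0,0,-7]
    - [0,0,-7]
    - [0,0,-7]
    - [0,0,-7]

```text
clock: 50.68
eef_pos: [574.4, 134.7, 112.0]
tcp_rot: [-3.141, -0.0, 2.01]
contact_force: [0.9, 0.0, -0.9]
opening: 0.467
grasp_force: 0.0
```

Call:
carry_out:
  delta_pos:
    - [0,0,0]
    - [0,0,0]
    - [0,0,0]
    - [0,0,0]
    - [0,0,0]
  rot:
    - [0,0,0]
    - [0,0,0]
    - [0,0,0]
    - [0,0,0]
    - [0,0,0]
  claw: 0.005

```text
clock: 51.3
eef_pos: [571.6, 133.6, 112.8]
tcp_rot: [-3.136, -0.0, 2.011]
contact_force: [-11.5, -4.7, 12.5]
opening: 0.155
grasp_force: 39.7
```

Call:
carry_out:
  delta_pos:
    - [0,-0.002,0]
    - [0,-0.002,0]
    - [0,-0.002,0]
    - [0,-0.002,0]
    - [0,-0.002,0]
    - [0,-0.002,0]
    - [0,-0.002,0]
    - [0,-0.002,0]
  rot:
    - [0,0,-4]
    - [0,0,-13]
    - [0,0,-22]
    - [0,0,-31]
    - [0,0,-40]
    - [0,0,-49]
    - [0,0,-58]
    - [0,0,-67]

```text
clock: 52.3
eef_pos: [572.6, 135.3, 112.9]
tcp_rot: [3.139, 0.001, -3.099]
contact_force: [-1.8, 9.4, 0.7]
opening: 0.153
grasp_force: 39.1
```

Call:
carry_out:
  delta_pos:
    - [0,0,0]
    - [0,0,0]
    - [0,0,0]
    - [0,0,0]
    - [0,0,0]
    - [0,0,0]
    - [0,0,0]
  rot:
    - [0,0,-9]
    - [0,0,-18]
    - [0,0,-27]
    - [0,0,-36]
    - [0,0,-45]
    - [0,0,-53]
    - [0,0,-53]

```text
clock: 53.18
eef_pos: [571.7, 136.8, 112.9]
tcp_rot: [3.138, 0.003, -2.178]
contact_force: [-5.4, 17.1, 1.6]
opening: 0.154
grasp_force: 39.5
```

Call:
carry_out:
  delta_pos:
    - [0,0,0]
    - [0,0,0]
    - [0,0,0]
    - [0,0,0]
  rot:
    - [0,0,0]
    - [0,0,0]
    - [0,0,0]
    - [0,0,0]
  claw: 0.04

```text
clock: 53.68
eef_pos: [572.5, 133.5, 112.1]
tcp_rot: [-3.141, 0.0, -2.178]
contact_force: [-0.1, 0.5, 0.0]
opening: 0.468
grasp_force: 0.0
```

Call:
carry_out:
  delta_pos:
    - [0,0,-0.02]
    - [0,0,-0.06]
    - [0,0,-0.11]
    - [0,0,-0.15]
  rot:
    - [0,0,0]
    - [0,0,0]
    - [0,0,0]
    - [0,0,0]

```text
clock: 54.18
eef_pos: [572.6, 133.6, 264.0]
tcp_rot: [-3.141, 0.001, -2.178]
contact_force: [0.7, -0.1, 0.5]
opening: 0.469
grasp_force: 0.0
```

Call:
carry_out:
  delta_pos:
    - [0.05,0,0]
    - [0.1,0,0]
    - [0.15,0,0]
    - [0.2,0,0]
    - [0.25,0,0]
    - [0.3,0,0]
    - [0.3,0,0]
  rot:
    - [0,0,0]
    - [0,0,0]
    - [0,0,0]
    - [0,0,0]
    - [0,0,0]
    - [0,0,0]
    - [0,0,0]

```text
clock: 55.05
eef_pos: [399.4, -114.6, 262.1]
tcp_rot: [-3.142, -0.001, -2.182]
contact_force: [0.3, -0.0, 0.3]
opening: 0.468
grasp_force: 0.0
```

```bash
python3 t.py t10.png
```

```text
[ 401.31594097 -112.890281    262.27201627] [-3.14090800e+00  5.46125517e-04 -2.18001507e+00]
```

View pics/t10.png

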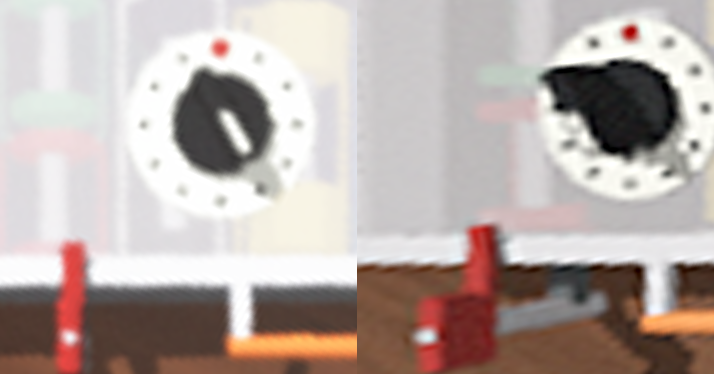

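```bash
python3 -c "
from rig import r
print(r.sign_off())"
```

```text
the job is handed in; nothing more can be done
None
```

I've handed the job in: all five pieces are in their own outlines, the lid is shut, the turnbutton is across it, and the tally is at click 5. The camera views and contact forces agreed with this, but sign-off returned no verdict.

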